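Load the guarded cup mixer and set it floating

TASK

Put every lidded specimen cup standing on the counter into the guarded bench mixer: lift the thumb latch and swing its gate wide open, draw the tray fully out by its handle, stand all the cups upright on the tray and push the tray fully home. Then swing the gate shut so that the latch bar has dropped into its catch again, and only after that push the roof lever over its stiff detent into the float notch, where it must stay by itself. Do not disturb the other things on the counter.

Things in the scene. Friction and masses are not known exactly. Their poses are not given: they have to be found in the camera images.
- mixer: Bench mixer: white sheet-metal box on the counter, 194 mm wide (its y), 120 mm deep, flat roof 105 mm high (roof only from x = +55 to +120 mm; the first 55 mm behind the gate are open above). Origin on the counter in the middle of the gate line; its x points into the box (away from the robot), y to the robot's left, z up. It is fixed; its place and yaw vary. A catch post stands at its right front corner (x -55 to +11, y -102 to -124 mm, up to 89 mm high).
- gate (a joint): Opening angle of the gate in rad: 0 shut, grows as the free (right) end swings out towards the robot, stop at 2.0. The barred aluminium gate is 194 mm long from the hinge, 8 mm thick, from 12 to 98 mm above the counter. It turns easily (0.06 N m of friction) and stays where it is left. Below about 1.5 rad it is in the way of the tray.
- gate_hinge (a point): On the gate's upright hinge axis (left end of the gate), 55 mm above the counter.  The frame turns with the gate: its -y points along the gate to the free end, its -x is the gate's outer face.
- latch (a joint): Angle of the latch bar in rad: 0 lying level (its rest position, by gravity), grows as the bar's free end is lifted, stop at 0.55. The bar is carried by the gate's outer face and its end drops behind an upright tooth of the catch post. With the gate shut, it is clear of the tooth above 0.16 rad. The catch has a 39 degree ramp in front: when the gate is swung shut with the bar hanging free the bar rides up the ramp and drops in by itself.
- latch_pivot (a point): Pivot of the latch bar, on the gate's outer face, 112 mm along the gate from the hinge, 82 mm above the counter. The bar turns about the gate's normal (x of this frame).
- latch_knob (a point): Centre of the black ball knob (diameter 22 mm, on a 7 mm upright stem) of the latch bar. 52 mm along the bar from the pivot towards the free end, 40 mm above it, so 122 mm above the counter and 24 mm above the gate's top edge when the bar lies level; in plan it stands 14 mm in front of the gate's middle plane, 164 mm from the hinge. It can be pinched from above across the gate's normal and used to lift the bar and to swing the gate.
- carriage (a joint): How far the sliding tray is drawn out towards the robot, in m: 0 fully home, 0.12 fully out (stops at both ends). It stays where it is left; about 2 N of friction.
- carriage_handle (a point): Middle of the tray's U-shaped black handle: a horizontal round bar 10 mm thick, 54 mm long along the mixer's y, its axis 95 mm above the counter, 14 mm behind the gate line when the tray is home. Frame as the mixer's.
- tray_centre (a point): Middle of the tray's floor, 18 mm above the counter, 58 mm behind the handle. Inside the 3 mm thick rim the floor measures 72 mm in x and 166 mm in y; the rim stands 8 mm above it. There is room for three cups side by side along y (54 mm apart). Frame as the mixer's.
- lever (a joint): Angle of the lever on the mixer's roof in rad: 0 at rest (it leans 0.35 rad to the left, towards the mixer's +y), grows as it is pushed to the right (mixer's -y), stop at 0.80. A spring always pulls it back towards 0 (1 to 3 N at the knob). From about 0.27 rad on it meets the stiff detent (about 15 N at the knob); past 0.6 rad it snaps into the float notch, and let go it stays at about 0.73.
- lever_pivot (a point): Pivot of the lever, 132 mm above the counter, in the slot of the grey housing (2 cheeks, 32 mm wide in x, 92 mm long in y, top 140 mm above the counter). It turns about the mixer's x.
- lever_knob (a point): Centre of the lever's black ball knob (diameter 25 mm), 88 mm from the pivot; about 215 mm above the counter.
- cup1_mid (a point): Centre (half-way up) of a white lidded specimen cup, 55 mm tall; body 45 mm in diameter, lid 49 mm in diameter (top 10 mm), about 35 g. z of its frame points up through the lid. Absent in some starts.
- cup2_mid (a point): Centre (half-way up) of a white lidded specimen cup, 55 mm tall; body 45 mm in diameter, lid 49 mm in diameter (top 10 mm), about 35 g. z of its frame points up through the lid. Absent in some starts.
- cup3_mid (a point): Centre (half-way up) of a white lidded specimen cup, 55 mm tall; body 45 mm in diameter, lid 49 mm in diameter (top 10 mm), about 35 g. z of its frame points up through the lid. Absent in some starts.
- blood_rack: Fixed white rack of purple-stoppered blood tubes on the counter behind the cups, 54 mm deep (its x), 243 mm wide (its y), plates up to 44 mm and tubes up to about 100 mm high. Origin under its middle; it cannot be moved, leave room for the fingers beside it.
- timer: Bystander: small white bench timer, 60x64x23 mm, origin under its middle.
- tape_roll: Bystander: roll of tape lying flat, 55 mm wide, 18 mm high.
- forceps: Bystander: steel forceps lying flat, 127 mm long, 8 mm high.
- petri_dish: Bystander: lidded petri dish, 93 mm in diameter, 16 mm high.

How it is judged:
On the way, in this order (a step that is already met when the one before it is completed fails the run):
1. the latch is lifted and the gate is swung wide open (over 1.3 rad) (value of joint gate above 1.3 rad), for 0.2 s.
2. the tray is drawn out (over 105 mm) (value of joint carriage above 0.105 m), for 0.2 s.
3. every cup stands upright on the drawn-out tray (x of cup1_mid in the frame of tray_centre between -0.03 and 0.03 m and y of cup1_mid in the frame of tray_centre between -0.078 and 0.078 m and z of cup1_mid in the frame of tray_centre between 0.02 and 0.035 m and angle between each of cup1_mid, cup2_mid, cup3_mid's own z axis and vertical below 0.25 rad and x of cup2_mid in the frame of tray_centre between -0.03 and 0.03 m and y of cup2_mid in the frame of tray_centre between -0.078 and 0.078 m and z of cup2_mid in the frame of tray_centre between 0.02 and 0.035 m and x of cup3_mid in the frame of tray_centre between -0.03 and 0.03 m and y of cup3_mid in the frame of tray_centre between -0.078 and 0.078 m and z of cup3_mid in the frame of tray_centre between 0.02 and 0.035 m and value of joint carriage above 0.06 m), for 0.2 s.
4. the tray is home again (within 8 mm) with the cups on it (x of cup1_mid in the frame of tray_centre between -0.03 and 0.03 m and y of cup1_mid in the frame of tray_centre between -0.078 and 0.078 m and z of cup1_mid in the frame of tray_centre between 0.02 and 0.035 m and angle between each of cup1_mid, cup2_mid, cup3_mid's own z axis and vertical below 0.25 rad and x of cup2_mid in the frame of tray_centre between -0.03 and 0.03 m and y of cup2_mid in the frame of tray_centre between -0.078 and 0.078 m and z of cup2_mid in the frame of tray_centre between 0.02 and 0.035 m and x of cup3_mid in the frame of tray_centre between -0.03 and 0.03 m and y of cup3_mid in the frame of tray_centre between -0.078 and 0.078 m and z of cup3_mid in the frame of tray_centre between 0.02 and 0.035 m and value of joint carriage below 0.008 m), for 0.2 s.
5. the gate is shut (within 0.04 rad) and the latch bar lies in its catch (below 0.06 rad) (value of joint gate below 0.04 rad and value of joint latch below 0.06 rad), for 0.3 s.
6. the lever is past its detent (over 0.62 rad) (value of joint lever above 0.62 rad), for 0.2 s.
At the end, for the whole second after the job is handed in: All the cups present stand upright (within 0.25 rad) on the tray inside its rim, the tray is home within 12 mm, the gate is shut within 0.04 rad with the latch bar down in its catch (below 0.06 rad), and the lever stays by itself in the float notch (over 0.62 rad) (all of step 5 and x of cup1_mid in the frame of tray_centre between -0.03 and 0.03 m and y of cup1_mid in the frame of tray_centre between -0.078 and 0.078 m and z of cup1_mid in the frame of tray_centre between 0.02 and 0.035 m and angle between each of cup1_mid, cup2_mid, cup3_mid's own z axis and vertical below 0.25 rad and x of cup2_mid in the frame of tray_centre between -0.03 and 0.03 m and y of cup2_mid in the frame of tray_centre between -0.078 and 0.078 m and z of cup2_mid in the frame of tray_centre between 0.02 and 0.035 m and x of cup3_mid in the frame of tray_centre between -0.03 and 0.03 m and y of cup3_mid in the frame of tray_centre between -0.078 and 0.078 m and z of cup3_mid in the frame of tray_centre between 0.02 and 0.035 m and value of joint carriage below 0.012 m and value of joint lever above 0.62 rad); the robot touches nothing.
It fails at once if the timer is shoved more than 4 cm (distance of timer from where it was at the start of the episode above 0.04 m).
It fails at once if the tape roll is shoved more than 4 cm (distance of tape_roll from where it was at the start of the episode above 0.04 m).
It fails at once if the forceps is shoved more than 4 cm (distance of forceps from where it was at the start of the episode above 0.04 m).
It fails at once if the petri dish is shoved more than 4 cm (distance of petri_dish from where it was at the start of the episode above 0.04 m).
Of cup1, cup2, cup3 only 2 to 3 are there at a start; the rules pass over those that are not, and their reading is None.
At some moment in a run one of cup1, cup2, cup3 may be knocked a few centimetres aside while the robot is not near it.
It also fails if it takes over 210 s, if anything falls off the work surface, if the arm or the gripper's body presses on something with over 40 N, if the wrist force passes 120 N, or if a joint passes its speed limit or range.

ROBOT

A 6-joint arm with a two-finger parallel gripper is mounted at the origin on a cart in front of the work surface, level with it; the furniture and walls round the work are solid. World frame = base frame: x ahead of the robot, y to its left, z up, the work surface at z = 0. Lengths are in m, angles in rad, forces in N, time in s.
With the tool pointing down it reaches from about 0.225 to 0.875 m from the base axis. Payload 3.4 kg.
Tool frame: the origin (TCP) lies at the very end of the fingers, on their centre line; the grasp point (between the pads) lies 19 mm behind it; z points along the fingers, y is the direction in which the jaws open and shut (so a half turn about z gives the same grasp; the last joint's range is limited). The gripper opens to 85 mm and grips with 20 to 120 N. Pads are 22 mm wide; open, the fingers measure 114 mm over their backs; the gripper's body (76 mm by 85 mm) begins 54 mm behind the grasp point. The pads swing forward as they close: fully open they stand 13 mm farther back than shut.
Start: joints at [-1.244, 0.276, 1.505, -0, 1.361, -0.121], TCP at [0.249, -0.518, 0.193] pointing down, gripper open.
Joint ranges: [-2.89, 2.89], [-0.75, 2.08], [0.22, 2.7], [-1.18, 4.32], [0.11, 2.71], [-2.7, 2.7]. Speed limits (rad/s): [2.57, 2.57, 3.14, 3.14, 3.14, 3.14].

INTERFACE

Orientations are given as a unit quaternion [w, x, y, z].
In Python, from rig import telemetry, cams, sign_off, spotter gives the robot as it stands.
- The arm moves only by the tool servo_tool, never from a script. Its argument "steps" is a list of rows, each a list of 6 numbers: the shift along the tool's x, y, z in mm, then the turn, a rotation vector about the tool's x, y, z in degrees. In form: [[x, y, z, ax, ay, az], ...]. A call has 1 to 8 rows; each row is the pose to reach, as a shift and turn from the pose commanded when the call began, along the tool's axes at that moment; what a row does not reach only later rows make up. A row lasts 1/10 s, in which the tool goes at most 50 mm and 8.59 degrees, less where a joint would pass 70% of its speed; a pose out of reach is approached as far as the arm can. A call with a gripper value outside its range is refused whole. "hand" is the closure in counts, from 0 (fully open) to 255 (shut), set as the call begins (left out, the last holds). The fingers move at their own pace and stop on an object; "grip_force" is the grip in N (left out, the last holds). Time passes only in rows, so rows that repeat a pose let the fingers close. It gives the time, the measured TCP pose, the force and the opening at its end, in the units of the state.
- telemetry.get_state(): the state, without advancing time (a new reading comes with each control period).
- cams.get_image(name): name is "scene" or "top" or "wrist"; returns (picture, depth): 420x560x3 uint8, red, green, blue; 420x560 float32, m along the optical axis (not along the pixel's ray), 0 where there is no reading.
- cams.camera_model(name): a dict with "camera_matrix" (3x3 intrinsics, pixels), "origin" and "rotation" of the camera in the world; the wrist camera has in their place "tool_from_camera" (4x4, takes a point from camera to tool coordinates, whose origin is the TCP and whose axes are the flange's). Camera axes: x right, y up, looking along -z (the intrinsics and any distortion apply to the point x, -y, -z); pixel columns grow to the right and rows downward; lengths in m; the calibration is good to about 2 mm. A picture is of the moment at which its call begins: read the wrist's pose just before it. camera_model takes no time and is no camera call.
- sign_off(): hands the job in, once; it reports no verdict.
Trained networks look in the newest picture that a camera, given by its name, has taken for a name from the list of things; names that differ only in an ending like _2 or _b are one class to them, and where a whole thing is asked for, a point or a joint stands for the part that bears it (a point fixed in the world has none). Each returns a list of dicts, best first, with "conf" (0 to 1); they miss things now and then, are a little off and sometimes report something else, mostly with a low value. They report only what shows in the picture. A call takes as long as a camera call.
- spotter.outline_of(query, camera): "region" (420x560 bool, what is visible of it) and "rect" ([left, top, width, height] in pixels, round what is visible of it).
The state is a dict: "clock": time; "qpos": joint angles; "qd": joint speeds; "effort": joint torques, N m; "position": TCP position; "ee_rot": TCP orientation; "contact_force": force on the tool from outside, world axes, zero at the start; "moment": the same for the moment, N m; "width": finger opening in m.
Only numpy, scipy, OpenCV 4.12 (cv2) and the standard library are available. Lean on these libraries where they do the work, as an engineer would, in place of code of your own. Each camera call takes 0.05 s, during which the arm holds its last target.

## Working session

There is one attempt and no reset: what is moved stays moved. The work goes in short steps, Python scripts to look and compute and a tool call to move; the robot and the scene stay as the last step left them, time stands still between calls to the robot, and variables do not carry over. Pictures are saved under pics/ and viewed, and the job is handed in when it is done.

Besides the shell and the picture viewer there is one more tool, called after ">>>" in YAML: its name, and indented under it one key for each argument. servo_tool: Moves the arm, as the interface text tells. Its arguments: {"type":"object","properties":{"steps":{"type":"array","items":{"type":"array","items":{"type":"number"}}},"hand":{"type":"number"},"grip_force":{"type":"number"}},"required":["steps"]}

```bash
ls; mkdir -p pics; python3 - <<'E'
from rig import telemetry,cams
import cv2,numpy as np
s=telemetry.get_state();print(s)
for n in ["scene","top","wrist"]:
    p,d=cams.get_image(n);cv2.imwrite(f"pics/{n}0.png",p[:,:,::-1]);np.savez(f"pics/{n}0.npz",p=p,d=d)
    print(n,cams.camera_model(n))
E
```

```text
pics
{'clock': 0.0, 'qpos': array([-1.24399371e+00,  2.76570995e-01,  1.50613971e+00, -1.59883921e-05,
        1.36069789e+00, -1.20977553e-01]), 'qd': array([ 9.13031732e-04, -3.94106845e-04,  2.44914930e-03,  6.16827138e-04,
        3.54552677e-05, -6.88974697e-04]), 'effort': array([ 1.64211753e-03, -4.16760492e+01, -2.45799994e+01,  2.79817061e-05,
        1.08744655e-02, -2.03358508e-05]), 'position': array([ 0.24876089, -0.51773403,  0.19165084]), 'ee_rot': array([-9.02359448e-04,  9.75040362e-01,  2.22025825e-01, -1.01051797e-04]), 'contact_force': array([-0.16014686, -0.11699235,  0.40297943]), 'moment': array([-0.01943529,  0.01508562,  0.03770531]), 'width': 0.08533205176815023}
scene {'camera_matrix': array([[431.63812386,   0.        , 285.93679865],
       [  0.        , 431.63812386, 211.99038787],
       [  0.        ,   0.        ,   1.        ]]), 'origin': array([-0.23865966,  0.50295616,  0.91422799]), 'rotation': array([-0.4172774 , -0.2032218 ,  0.36752446,  0.8059195 ])}
top {'camera_matrix': array([[460.32752088,   0.        , 285.37277155],
       [  0.        , 460.32752088, 208.05454951],
       [  0.        ,   0.        ,   1.        ]]), 'origin': array([0.25474319, 0.01018549, 1.38781597]), 'rotation': array([-0.70013586, -0.07082416,  0.07079224,  0.70695274])}
wrist {'camera_matrix': array([[305.95935127,   0.        , 277.96457052],
       [  0.        , 305.95935127, 211.47573128],
       [  0.        ,   0.        ,   1.        ]]), 'tool_from_camera': array([[-5.53910176e-05,  9.51651647e-01,  3.07179329e-01,
         7.89228720e-02],
       [ 9.99999925e-01, -6.51186916e-05,  3.82061267e-04,
         2.58907584e-05],
       [ 3.83592350e-04,  3.07179327e-01, -9.51651572e-01,
        -1.81505881e-01],
       [ 0.00000000e+00,  0.00000000e+00,  0.00000000e+00,
         1.00000000e+00]])}
```

View pics/scene0.png

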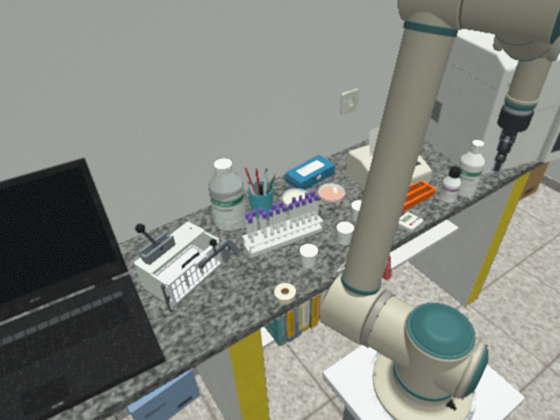

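View pics/top0.png

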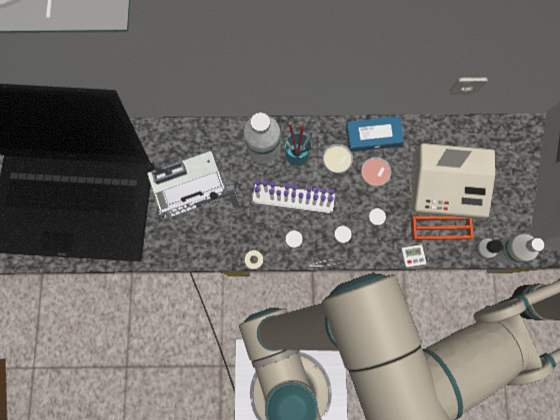

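View pics/wrist0.png

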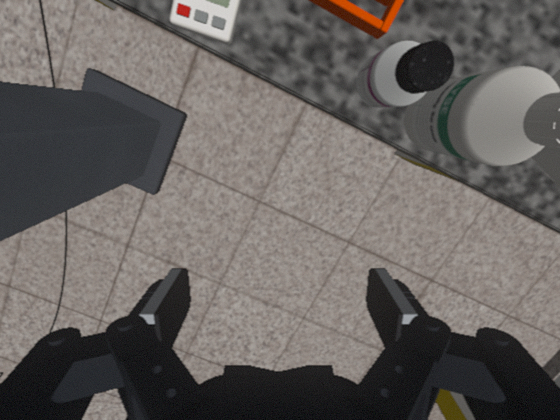

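Top view: three cups at about (294,239), (343,234), (377,216) and the mixer around (188,185), with its gate on the lower side. Next I build helpers and fit the poses.

```bash
cat > h.py <<'E'
import numpy as np,cv2
from scipy.spatial.transform import Rotation as R
from rig import telemetry,cams,spotter
def q2R(q): return R.from_quat([q[1],q[2],q[3],q[0]]).as_matrix()
def pose(name,st=None):
    m=cams.camera_model(name)
    if name=="wrist":
        T=np.eye(4);T[:3,:3]=q2R(st['ee_rot']);T[:3,3]=st['position']
        C=T@m['tool_from_camera'];return m['camera_matrix'],C[:3,:3],C[:3,3]
    return m['camera_matrix'],q2R(m['rotation']),m['origin']
def grab(name,tag):
    st=telemetry.get_state();p,d=cams.get_image(name)
    cv2.imwrite(f"pics/{tag}.png",p[:,:,::-1]);np.savez(f"pics/{tag}.npz",p=p,d=d)
    K,Rm,o=pose(name,st);return p,d,cloud(d,K,Rm,o),(K,Rm,o)
def cloud(d,K,Rm,o):
    v,u=np.mgrid[0:d.shape[0],0:d.shape[1]]
    c=np.stack([(u-K[0,2])/K[0,0]*d,-(v-K[1,2])/K[1,1]*d,-d],-1)
    P=c@Rm.T+o;P[d==0]=np.nan;return P
def ray(u,v,z,cam):  # intersect pixel ray with height z
    K,Rm,o=cam;r=Rm@np.array([(u-K[0,2])/K[0,0],-(v-K[1,2])/K[1,1],-1]);return o+r*(z-o[2])/r[2]
def proj(P,cam):
    K,Rm,o=cam;c=Rm.T@(np.asarray(P)-o);return K[0,0]*c[0]/-c[2]+K[0,2],K[1,1]*c[1]/c[2]+K[1,2]
def mix(M,p): # M=(x,y,yaw), p in mixer frame
    c,s=np.cos(M[2]),np.sin(M[2]);return np.array([M[0]+c*p[0]-s*p[1],M[1]+s*p[0]+c*p[1],p[2]])
E
python3 - <<'E'
from h import *
d=np.load('pics/top0.npz')['d'];cam=pose('top');P=cloud(d,*cam)
z=P[:,:,2]
print('counter z',np.nanmedian(z[220:260,160:240]))
h=np.clip(np.nan_to_num(z)*1000,0,255).astype(np.uint8)
cv2.imwrite('pics/h0.png',cv2.resize(cv2.applyColorMap(h,cv2.COLORMAP_JET)[140:280,130:430],None,fx=2.6,fy=2.6,interpolation=0))
p=np.load('pics/top0.npz')['p']
cv2.imwrite('pics/t0z.png',cv2.resize(p[140:230,135:255,::-1],None,fx=6,fy=6,interpolation=2))
for n in ['cup1_mid','timer','tape_roll','forceps','petri_dish','blood_rack','mixer','gate','lever_knob','latch_knob','carriage_handle']:
    for o in spotter.outline_of(n,'top')[:4]:
        m=o['region'];
        if m.sum()==0: continue
        q=P[m];print(n,round(o['conf'],2),o['rect'],np.nanmedian(q,0).round(3),np.nanpercentile(q[:,2],95).round(3))
E
```

```text
counter z 0.00149239314867744
cup1_mid 0.52 [287.4, 228.2, 11.7, 20.7] [ 0.433 -0.015  0.058] 0.062
timer 0.65 [400.5, 243.9, 25.1, 22.9] [ 0.384 -0.368  0.019] 0.024
timer 0.32 [203.9, 194.6, 30.6, 13.0] [0.552 0.209 0.089] 0.134
tape_roll 0.72 [246.6, 252.7, 19.2, 19.2] [0.377 0.104 0.019] 0.024
forceps 0.51 [307.6, 258.7, 41.6, 7.6] [ 0.361 -0.076  0.009] 0.014
petri_dish 0.85 [360.8, 159.1, 30.2, 26.3] [ 0.646 -0.271  0.013] 0.018
mixer 0.68 [142.6, 149.9, 98.8, 66.6] [0.595 0.296 0.099] 0.142
mixer 0.45 [160.3, 173.7, 60.1, 34.5] [0.593 0.289 0.02 ] 0.102
gate 0.85 [160.1, 187.7, 73.7, 31.8] [0.539 0.267 0.089] 0.128
gate 0.74 [203.4, 192.3, 28.9, 14.0] [0.552 0.212 0.089] 0.134
lever_knob 0.57 [146.5, 161.8, 26.8, 14.7] [0.611 0.358 0.179] 0.228
latch_knob 0.39 [333.7, 224.5, 16.1, 20.2] [ 0.444 -0.158  0.057] 0.062
carriage_handle 0.87 [166.7, 173.5, 56.1, 34.9] [0.592 0.289 0.02 ] 0.101
```

View pics/t0z.png

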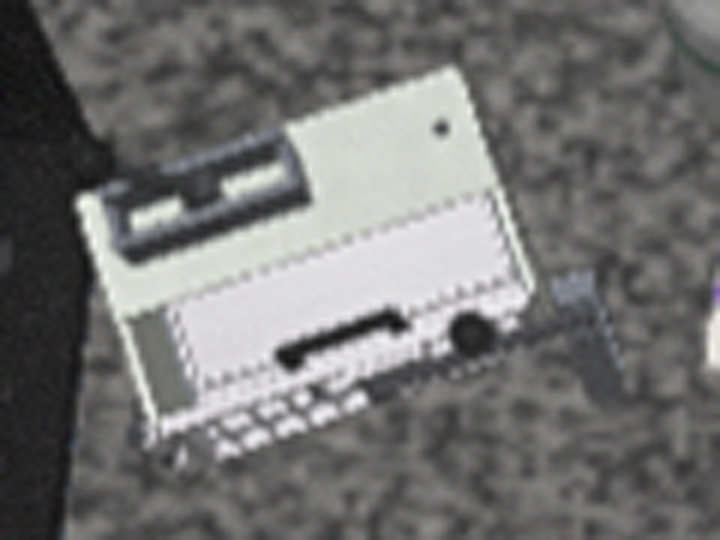

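View pics/h0.png

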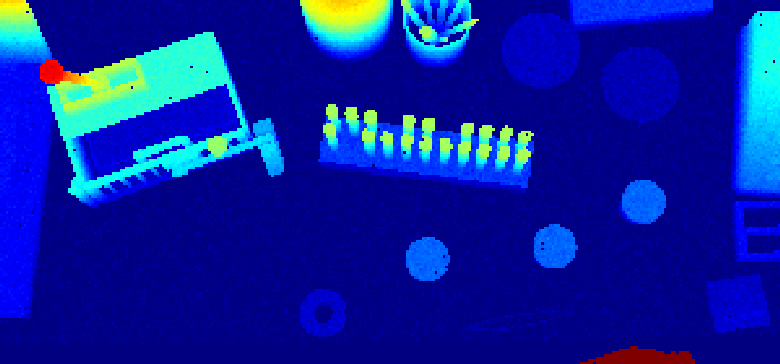

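```bash
cat > ov.py <<'E'
from h import *
def overlay(img,cam,M,gate=0.,car=0.,lever=0.,latch=0.):
    L=[]
    def seg(*pts): L.append([mix(M,p) for p in pts])
    x0,x1,y=0.055,0.12,0.097
    seg((x0,-y,.105),(x1,-y,.105),(x1,y,.105),(x0,y,.105),(x0,-y,.105))
    seg((0,-.097,.0),(.12,-.097,0));
    h=np.array([-car+0.014,0,.095]);seg(h+[0,.027,0],h-[0,.027,0])
    t=np.array([-car+.072,0,.018]);seg(t+[.036,.083,0],t+[.036,-.083,0],t+[-.036,-.083,0],t+[-.036,.083,0],t+[.036,.083,0])
    c,s=np.cos(gate),np.sin(gate)
    G=lambda a,b,z:(-s*a-b*c,.097-c*a+ b*s*1,z)  # a along, b outwards
    seg(G(0,0,.098),G(.194,0,.098))
    k=G(.164,.014,.122);seg(k,np.array(k)-[0,0,.03])
    seg((-.055,-.102,.089),(.011,-.102,.089),(.011,-.124,.089),(-.055,-.124,.089),(-.055,-.102,.089))
    out=img.copy()
    for l in L:
        q=np.array([proj(p,cam) for p in l]);cv2.polylines(out,[np.round(q*16).astype(int)],False,(0,0,255),1,cv2.LINE_AA,4)
    return out
E
python3 - <<'E'
from ov import *
from scipy.optimize import least_squares
D=np.load('pics/top0.npz');d=D['d'];p=D['p'];cam=pose('top');P=cloud(d,*cam)
z=P[:,:,2]
m=(z>0.1)&(z<0.114)
m[:, :130]=0;m[:,235:]=0;m[:140]=0;m[210:]=0
n,l,st,c=cv2.connectedComponentsWithStats(m.astype(np.uint8),connectivity=4);k=1+st[1:,4].argmax();q=P[l==k]
print(st[k],np.median(q[:,2]))
r=cv2.minAreaRect(q[:,:2].astype(np.float32)*1000);print(r)
E
```

```text
[ 148  152   71   43 1014] 0.10647397267086278
((623.701904296875, 304.7767333984375), (68.90563201904297, 194.40185546875), 19.242292404174805)
```

```bash
python3 - <<'E'
from ov import *
yaw=np.radians(19.24);c=np.array([.6237,.3048]);o=c-.0875*np.array([np.cos(yaw),np.sin(yaw)])
M=(o[0],o[1],yaw);print(M)
for n,box in [('top',(140,230,135,255)),('scene',(210,310,120,260))]:
    p=np.load(f'pics/{n}0.npz')['p'];cam=pose(n)
    b=box;s=6;K=cam[0].copy();K[0,2]-=b[2];K[1,2]-=b[0];K[:2]*=s;K[0,2]+=2.5;K[1,2]+=2.5
    im=cv2.resize(p[b[0]:b[1],b[2]:b[3],::-1],None,fx=s,fy=s,interpolation=2)
    cv2.imwrite(f'pics/ov_{n}.png',overlay(im,(K,cam[1],cam[2]),M)[:600,:800])
cam=pose('top');P=cloud(np.load('pics/top0.npz')['d'],*cam)
m=(P[:,:,2]>.048)&(P[:,:,2]<.066);m[:200]=0;m[:,:270]=0;m[255:]=0;m[:,400:]=0
n,l,st,c=cv2.connectedComponentsWithStats(m.astype(np.uint8))
for k in range(1,n):
    if st[k,4]>80:
        q=P[l==k];print(st[k],cv2.minEnclosingCircle((q[:,:2]*1000).astype(np.float32)),q.mean(0))
E
```

```text
(np.float64(0.5410871770599818), np.float64(0.2759664867579201), np.float64(0.335801348083709))
[369 209  17  17 226] ((496.78424072265625, -259.9992980957031), 24.749805450439453) [ 0.49630519 -0.2596018   0.05703129]
[335 226  17  17 222] ((446.150634765625, -157.45814514160156), 24.701778411865234) [ 0.44587383 -0.15732052  0.0569662 ]
[286 231  17  17 224] ((433.4500732421875, -14.216060638427734), 24.659696578979492) [ 0.43309484 -0.01422002  0.05732397]
```

View pics/ov_top.png

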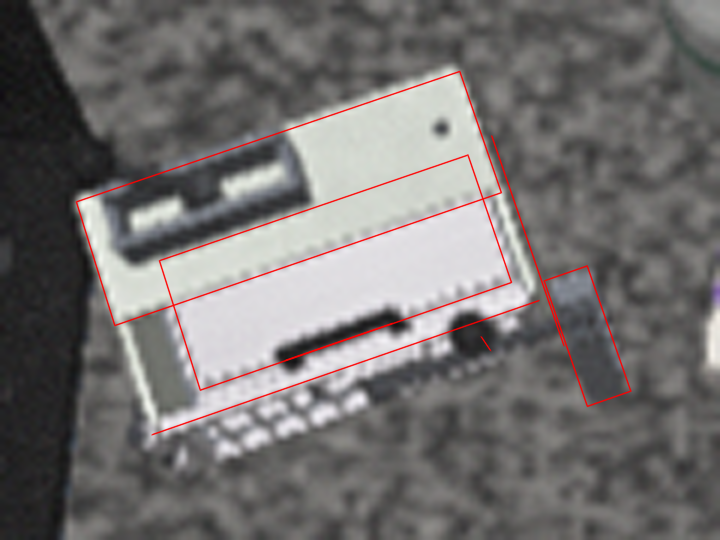

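View pics/ov_scene.png

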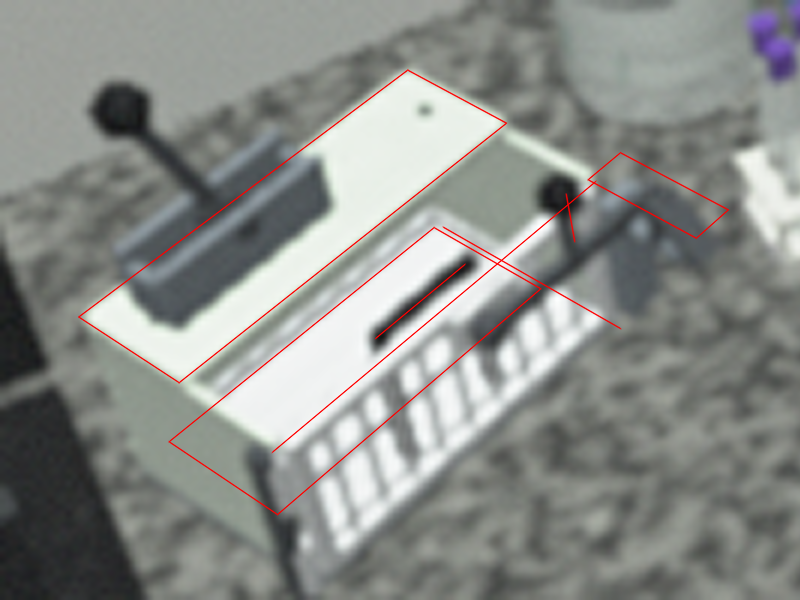

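```bash
cat >> h.py <<'E'
M0=(0.5411,0.2760,0.3358)
def rel(p,h=None,st=None):
    """shift (mm, tool axes) and turn (deg about tool z) to reach world p with heading h deg (tool down)"""
    st=st or telemetry.get_state();Rt=q2R(st['ee_rot']);d=Rt.T@(np.asarray(p)-st['position'])*1000
    hd=np.degrees(np.arctan2(Rt[1,0],Rt[0,0]))
    tz=0 if h is None else -((h-hd+180)%360-180)
    # tilt correction
    tgt=np.radians(hd if h is None else h);c,s=np.cos(tgt),np.sin(tgt)
    RT=np.array([[c,s,0],[s,-c,0],[0,0,-1]]);rv=np.degrees(R.from_matrix(Rt.T@RT).as_rotvec())
    print('pos',st['position'].round(4),'hd',round(hd,2),'shift',d.round(1),'tz',round(tz,2),'rv',rv.round(2),'F',st['contact_force'].round(1),'w',round(st['width']*1000,1),'t',st['clock'])
E
python3 - <<'E'
from h import *
k=mix(M0,(-.014,-.067,.122));print(k)
rel([k[0],k[1],.26],109.2)
P=cloud(np.load('pics/top0.npz')['d'],*pose('top'))
z=P[:,:,2]
# laptop near lever
for y in [.40,.42,.44,.46,.5]:
    m=(abs(P[:,:,1]-y)<.01)&(P[:,:,0]>.5)&(P[:,:,0]<.8); print(y,[(round(float(np.nanmax(z[m&(abs(P[:,:,0]-x)<.02)],initial=0)),3)) for x in np.arange(.5,.8,.04)])
r=(z>.03)&(z<.05)&(abs(P[:,:,1]+.04)<.16)&(P[:,:,0]>.48)&(P[:,:,0]<.62)
print(np.nanmin(P[r],0),np.nanmax(P[r],0)); print(cv2.minAreaRect((P[r][:,:2]*1000).astype(np.float32)))
E
```

```text
[0.54996009 0.20812881 0.122     ]
pos [ 0.249  -0.5184  0.1926] hd 25.66 shift [ 585.9 -524.5  -67.5] tz -83.54 rv [ 1.000e-02  1.000e-02 -8.354e+01] F [-0.1 -0.  -0.1] w 85.3 t 0.7
0.4 [0.006, 0.01, 0.109, 0.819, 0.838, 0.009, 0.01, 0.012]
0.42 [0.007, 0.037, 0.037, 0.035, 0.097, 0.259, 0.365, 0.01]
0.44 [0.038, 0.04, 0.038, 0.039, 0.088, 0.248, 0.364, 0.008]
0.46 [0.036, 0.041, 0.041, 0.04, 0.083, 0.253, 0.367, 0.36]
0.5 [0.039, 0.041, 0.041, 0.041, 0.071, 0.234, 0.364, 0.363]
[ 0.51677311 -0.13702857  0.03578004] [0.60190092 0.10844841 0.04999947]
((559.7679443359375, -15.224555969238281), (242.339599609375, 54.392765045166016), 81.94954681396484)
```

>>> servo_tool:
  steps:
    - [0,0,-50,0,0,0]
    - [20,-20,-100,0,0,-8]
    - [52,-47,-120,0,0,-16]
    - [88,-79,-120,0,0,-24]
    - [124,-111,-120,0,0,-32]
    - [160,-143,-120,0,0,-40]
    - [196,-175,-120,0,0,-48]
    - [232,-207,-120,0,0,-56]

```text
clock: 1.5
position: [0.3688, -0.2295, 0.3128]
ee_rot: [0.001, 0.755, 0.656, 0.0]
contact_force: [2.0, -0.1, 0.6]
width: 0.0854
```

```bash
python3 - <<'E'
from h import *
rel([.55,.208,.26],109.2)
E
```

```text
pos [ 0.3688 -0.2295  0.3128] hd 81.95 shift [458.5 118.1  52.7] tz -27.25 rv [  0.05   0.04 -27.25] F [ 2.  -0.1  0.6] w 85.4 t 1.5
```

>>> servo_tool:
  steps:
    - [48,12,0,0,0,-4]
    - [96,24,0,0,0,-8]
    - [144,36,0,0,0,-12]
    - [192,48,0,0,0,-16]
    - [240,60,0,0,0,-20]
    - [288,72,0,0,0,-24]
    - [336,84,0,0,0,-27.2]
    - [380,95,10,0,0,-27.2]

```text
clock: 2.3
position: [0.5189, 0.1334, 0.3038]
ee_rot: [0.001, 0.581, 0.814, 0.001]
contact_force: [1.0, -0.8, -0.6]
width: 0.0856
```

>>> servo_tool:
  steps:
    - [40,5,10,0,0,0]
    - [40,5,10,0,0,0]
    - [40,5,10,0,0,0]

```text
clock: 2.6
position: [0.509, 0.171, 0.2921]
ee_rot: [-0.0, 0.581, 0.814, -0.001]
contact_force: [-0.4, -0.2, 1.0]
width: 0.0854
```

```bash
python3 - <<'E'
from h import *
rel([.55,.208,.26],109.2)
from ov import overlay
p,d,P,cam=grab('wrist','w1')
cv2.imwrite('pics/w1o.png',overlay(p[:,:,::-1].copy(),cam,M0))
E
```

```text
pos [0.509  0.171  0.2921] hd 108.99 shift [21.7 50.8 32. ] tz -0.21 rv [-0.06  0.04 -0.21] F [-0.4 -0.2  1. ] w 85.4 t 2.6
```

View pics/w1o.png

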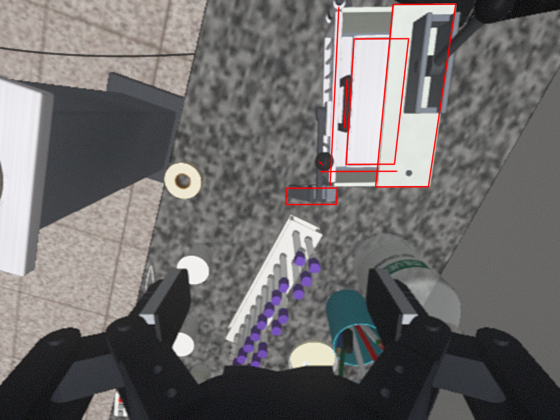

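Wrist view: the model overlay fits the roof, tray and handle. The knob is at (324,161) and the catch post at about (311,195).

```bash
python3 - <<'E'
from h import *
D=np.load('pics/w1.npz');st=telemetry.get_state();cam=pose('wrist',st);P=cloud(D['d'],*cam)
def tomix(q):
    c,s=np.cos(M0[2]),np.sin(M0[2]);dx,dy=q[0]-M0[0],q[1]-M0[1];return np.array([c*dx+s*dy,-s*dx+c*dy,q[2]])
print('knob ray',ray(324,161,.122,cam),tomix(ray(324,161,.122,cam)))
z=P[:,:,2]
m=(z>.12)&(z<.14);m[:130]=0;m[190:]=0;m[:,300:350]&=True;m[:,:300]=0;m[:,350:]=0
q=P[m];print(m.sum(),q.mean(0),tomix(q.mean(0)),q[:,2].max())
for u,v,zz in [(346,104,.1),(430,187,.105),(456,4,.105)]: print(tomix(ray(u,v,zz,cam)))
m=(z>.098)&(z<.113);m[:,:376]=0;m[200:]=0
n,l,s,_=cv2.connectedComponentsWithStats(m.astype(np.uint8));k=1+s[1:,4].argmax();q=P[l==k];print(cv2.minAreaRect((q[:,:2]*1000).astype(np.float32)),s[k])
r=cv2.minAreaRect((q[:,:2]*1000).astype(np.float32));print([tomix(list(c/1000)+[0]).round(4) for c in cv2.boxPoints(r)])
z2=(z>.018)&(z<.08)
p=D['p'].copy();cv2.imwrite('pics/w1z.png',cv2.resize(p[0:210,270:470,::-1],None,fx=2.8,fy=2.8,interpolation=2))
E
```

```text
knob ray [0.5512255  0.21177019 0.122     ] [-0.01160534 -0.06397898  0.122     ]
292 [0.54923028 0.21231347 0.12996342] [-0.0133101  -0.06280857  0.12996342] 0.13479154676713334
[ 0.01443593 -0.00183138  0.1       ]
[ 0.12331371 -0.0994656   0.105     ]
[0.12164178 0.09553403 0.105     ]
((618.4441528320312, 301.6120910644531), (80.7219009399414, 194.21202087402344), 20.113767623901367) [ 376    4   79  183 6977]
[array([0.0396, 0.0952, 0.    ]), array([ 0.0426, -0.099 ,  0.    ]), array([ 0.1233, -0.0978,  0.    ]), array([0.1203, 0.0964, 0.    ])]
```

View pics/w1z.png

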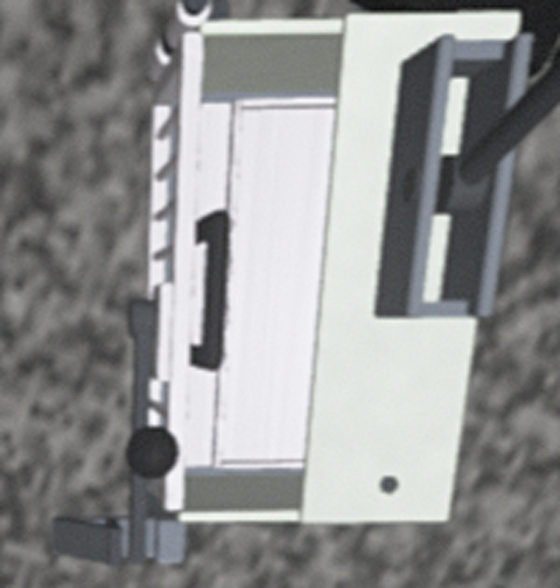

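```bash
sed -i 's/^M0=.*/M0=(0.5414,0.2770,0.3400)/' h.py; python3 - <<'E'
from h import *
rel([.550,.212,.105],109.5)
E
```

```text
pos [0.5094 0.1701 0.2926] hd 108.9 shift [ 26.7  52.  187.6] tz -0.6 rv [-0.    0.06 -0.6 ] F [-0.2  0.5 -0.5] w 85.3 t 2.65
```

>>> servo_tool:
  steps:
    - [13,26,40,0,0,-0.3]
    - [26.7,52,80,0,0,-0.6]
    - [26.7,52,120,0,0,-0.6]
    - [26.7,52,150,0,0,-0.6]
    - [26.7,52,150,0,0,-0.6]
    - [26.7,52,150,0,0,-0.6]

```text
clock: 3.25
position: [0.5509, 0.2113, 0.1434]
ee_rot: [0.0, 0.578, 0.816, 0.0]
contact_force: [0.6, 0.6, 0.7]
width: 0.0855
```

```bash
python3 - <<'E'
from h import *
rel([.550,.212,.105],109.5)
p,d,P,cam=grab('wrist','w2')
print(proj([.55,.212,.122],cam))
E
```

```text
pos [0.5509 0.2113 0.1434] hd 109.36 shift [ 1.  -0.6 38.4] tz -0.14 rv [ 0.05  0.03 -0.14] F [0.6 0.6 0.7] w 85.5 t 3.25
(np.float64(276.9644209441522), np.float64(228.04998302580233))
```

View pics/w2.png

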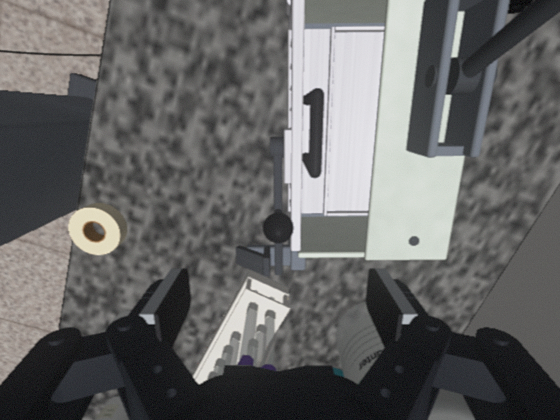

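>>> servo_tool:
  steps:
    - [1,-0.6,20,0,0,0]
    - [1,-0.6,38,0,0,0]
    - [1,-0.6,38,0,0,0]

```text
clock: 3.6
position: [0.5491, 0.2126, 0.1051]
ee_rot: [0.0, 0.578, 0.816, -0.0]
contact_force: [0.9, 0.6, -0.7]
width: 0.0856
```

>>> servo_tool:
  steps:
    - [0,0,0,0,0,0]
    - [0,0,0,0,0,0]
    - [0,0,0,0,0,0]
    - [0,0,0,0,0,0]
    - [0,0,0,0,0,0]
    - [0,0,0,0,0,0]
    - [0,0,0,0,0,0]
    - [0,0,0,0,0,0]
  hand: 255
  grip_force: 30

```text
clock: 4.4
position: [0.5491, 0.2132, 0.1044]
ee_rot: [-0.0, 0.577, 0.816, -0.0]
contact_force: [-0.1, 0.7, -0.3]
width: -0.0001
```

```bash
python3 - <<'E'
from h import *
p,d,P,cam=grab('wrist','w3');print(proj([.55,.212,.122],cam),proj(telemetry.get_state()['position'],cam))
E
```

```text
(np.float64(278.6593333289175), np.float64(255.58031727626155)) (np.float64(277.7776893947744), np.float64(241.4121986940124))
```

View pics/w3.png

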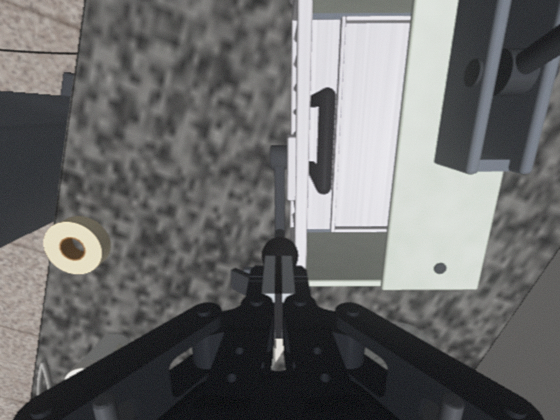

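```bash
python3 - <<'E'
from h import *
D=np.load('pics/w3.npz');st=telemetry.get_state();cam=pose('wrist',st);P=cloud(D['d'],*cam);
def totool(q): return q2R(st['ee_rot']).T@(q-st['position'])*1000
for v in range(225,345,6): print(v,D['d'][v,279].round(3),totool(P[v,279]).round(1),P[v,279].round(3))
cv2.imwrite('pics/w3z.png',cv2.resize(D['p'][200:400,180:380,::-1],None,fx=3,fy=3,interpolation=2))
D=np.load('pics/w2.npz');print(D['d'][215:245:3,278])
E
```

```text
225 0.212 [ 4.9  0.8 17. ] [0.548 0.218 0.087]
231 0.208 [ 2.5  0.8 12. ] [0.549 0.216 0.092]
237 0.179 [  9.6   0.7 -15.7] [0.546 0.222 0.12 ]
243 0.171 [  9.5   0.7 -23.9] [0.547 0.222 0.128]
249 0.169 [  7.1   0.7 -26.7] [0.547 0.22  0.131]
255 0.169 [  4.    0.7 -27.8] [0.548 0.217 0.132]
261 0.147 [ 10.9   0.6 -48.5] [0.546 0.224 0.153]
267 0.142 [ 10.7   0.5 -54.3] [0.546 0.223 0.159]
273 0.136 [ 11.1   0.5 -60.6] [0.546 0.224 0.165]
279 0.131 [ 11.1   0.5 -65.6] [0.546 0.224 0.17 ]
285 0.127 [ 10.8   0.5 -69.9] [0.546 0.223 0.174]
291 0.123 [ 10.9   0.5 -74.7] [0.546 0.224 0.179]
297 0.122 [  8.9   0.5 -75.8] [0.547 0.222 0.18 ]
303 0.122 [  6.5   0.5 -76.4] [0.547 0.219 0.181]
309 0.125 [  2.7   0.5 -75. ] [0.549 0.216 0.179]
315 0.123 [  1.2   0.5 -76.9] [0.549 0.214 0.181]
321 0.125 [ -2.    0.5 -76.5] [0.55  0.211 0.181]
327 0.126 [ -5.3   0.5 -75.9] [0.551 0.208 0.18 ]
333 0.127 [ -8.3   0.5 -76. ] [0.552 0.206 0.18 ]
339 0.293 [-127.7    1.1   60.1] [0.593 0.093 0.044]
[0.21060178 0.20915541 0.2076643  0.20599207 0.20675433 0.
 0.20607112 0.20661329 0.20895116 0.21320356]
```

View pics/w3z.png

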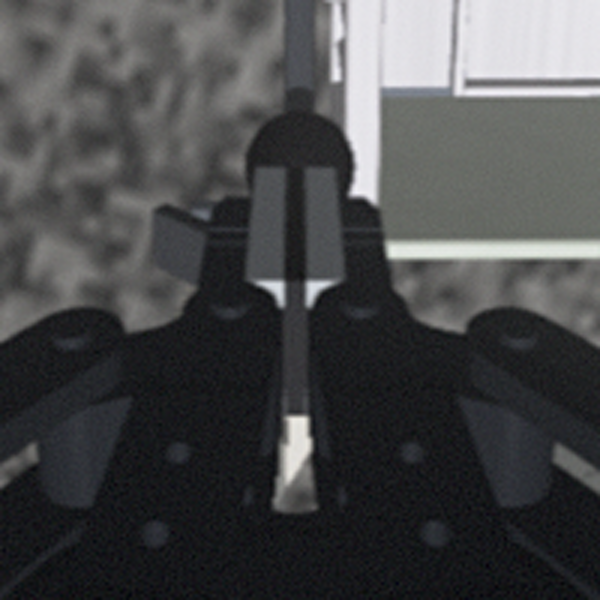

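```bash
python3 - <<'E'
from h import *
for f in ['w2','w3']:
    D=np.load(f'pics/{f}.npz');m=cams.camera_model('wrist');T=m['tool_from_camera'];P=cloud(D['d'],m['camera_matrix'],T[:3,:3],T[:3,3])*1000
    near=(P[:,:,2]<-30)
    v,u=np.where(near);print(f,near.sum())
    for v in range(240,420,8):
        r=np.where(near[v])[0]
        if len(r): print(v,[(int(x),P[v,x].round(0).tolist()) for x in r[[0,len(r)//4,len(r)//2,-1]]])
E
```

```text
w2 44388
272 [(168, [10.0, -50.0, -58.0]), (178, [12.0, -44.0, -61.0]), (368, [7.0, 43.0, -53.0]), (387, [11.0, 49.0, -60.0])]
280 [(157, [7.0, -54.0, -60.0]), (173, [11.0, -45.0, -67.0]), (367, [3.0, 42.0, -53.0]), (398, [7.0, 54.0, -59.0])]
288 [(147, [7.0, -57.0, -65.0]), (168, [11.0, -45.0, -73.0]), (366, [-2.0, 43.0, -52.0]), (408, [7.0, 56.0, -67.0])]
296 [(141, [7.0, -56.0, -72.0]), (165, [11.0, -44.0, -78.0]), (190, [-6.0, -43.0, -52.0]), (414, [7.0, 56.0, -72.0])]
304 [(135, [8.0, -56.0, -79.0]), (162, [11.0, -43.0, -84.0]), (366, [-9.0, 43.0, -55.0]), (420, [7.0, 56.0, -78.0])]
312 [(129, [7.0, -56.0, -83.0]), (158, [10.0, -43.0, -87.0]), (368, [-10.0, 42.0, -59.0]), (426, [8.0, 56.0, -84.0])]
320 [(114, [11.0, -56.0, -93.0]), (149, [9.0, -46.0, -89.0]), (372, [-10.0, 43.0, -65.0]), (441, [12.0, 56.0, -94.0])]
328 [(61, [12.0, -71.0, -98.0]), (135, [12.0, -47.0, -98.0]), (180, [-11.0, -43.0, -70.0]), (494, [12.0, 71.0, -98.0])]
336 [(43, [11.0, -75.0, -101.0]), (110, [12.0, -53.0, -102.0]), (379, [-10.0, 42.0, -75.0]), (512, [11.0, 74.0, -101.0])]
344 [(34, [12.0, -74.0, -1
[... 2977 characters left out ...]
0]), (174, [-8.0, -36.0, -98.0]), (278, [11.0, 0.0, -117.0]), (485, [12.0, 56.0, -117.0])]
384 [(56, [12.0, -58.0, -120.0]), (167, [-0.0, -34.0, -108.0]), (277, [11.0, -0.0, -119.0]), (499, [12.0, 57.0, -120.0])]
392 [(42, [12.0, -59.0, -123.0]), (159, [-0.0, -35.0, -111.0]), (276, [10.0, -1.0, -121.0]), (513, [12.0, 60.0, -122.0])]
400 [(29, [12.0, -61.0, -125.0]), (153, [-2.0, -37.0, -113.0]), (277, [11.0, -0.0, -123.0]), (526, [12.0, 61.0, -125.0])]
408 [(20, [12.0, -61.0, -127.0]), (148, [-3.0, -38.0, -114.0]), (277, [11.0, -0.0, -126.0]), (535, [12.0, 61.0, -126.0])]
416 [(14, [13.0, -60.0, -130.0]), (145, [-6.0, -39.0, -114.0]), (277, [10.0, -0.0, -127.0]), (541, [12.0, 61.0, -129.0])]
```

The wrist picture and its depth disagree with the stated tool frame. The shut finger tips appear about 42 mm behind the reported TCP, which is why the fingers closed above the knob (top at 0.132). The gripper body is shifted by the same amount. I'll use the measured offset, descend carefully and check it by the grasp.

>>> servo_tool:
  steps:
    - [0,0,0,0,0,0]
    - [0,0,0,0,0,0]
    - [0,0,0,0,0,0]
    - [0,0,0,0,0,0]
    - [0,0,0,0,0,0]
    - [0,0,0,0,0,0]
  hand: 100

```text
clock: 5.05
position: [0.5491, 0.2132, 0.1045]
ee_rot: [0.0, 0.577, 0.816, -0.0]
contact_force: [-0.2, -0.7, 0.3]
width: 0.052
```

>>> servo_tool:
  steps:
    - [0,0,15,0,0,0]
    - [0,0,28,0,0,0]
    - [0,0,28,0,0,0]

```text
clock: 5.35
position: [0.5473, 0.2127, 0.0743]
ee_rot: [-0.001, 0.577, 0.816, -0.002]
contact_force: [-0.2, 0.4, 0.4]
width: 0.0519
```

```bash
python3 - <<'E'
from h import *
p,d,P,cam=grab('wrist','w4');rel([.55,.212,.061],109.5)
E
```

```text
pos [0.548  0.2129 0.0753] hd 109.45 shift [-1.5  1.6 14.3] tz -0.05 rv [-0.16 -0.01 -0.05] F [0.3 0.5 0.5] w 52.0 t 5.4
```

View pics/w4.png

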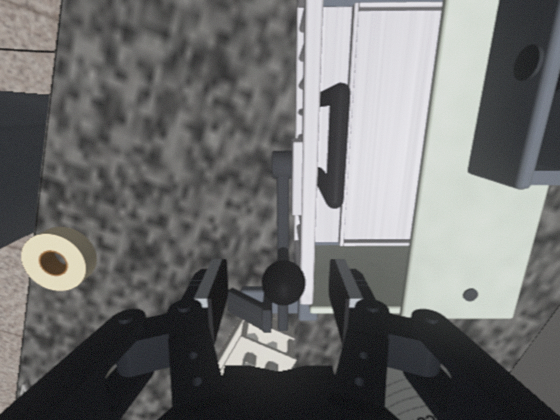

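>>> servo_tool:
  steps:
    - [0,1,7,0,0,0]
    - [0,1.5,14,0,0,0]
    - [0,1.5,14,0,0,0]

```text
clock: 5.7
position: [0.5499, 0.2135, 0.0615]
ee_rot: [-0.001, 0.577, 0.816, -0.001]
contact_force: [-0.0, -0.6, -0.2]
width: 0.0517
```

>>> servo_tool:
  steps:
    - [0,0,0,0,0,0]
    - [0,0,0,0,0,0]
    - [0,0,0,0,0,0]
    - [0,0,0,0,0,0]
    - [0,0,0,0,0,0]
    - [0,0,0,0,0,0]
  hand: 255
  grip_force: 40

```text
clock: 6.3
position: [0.5501, 0.2134, 0.0628]
ee_rot: [-0.0, 0.577, 0.816, -0.0]
contact_force: [-3.6, -1.9, 4.9]
width: 0.0193
```

```bash
python3 - <<'E'
from h import *
p,d,P,cam=grab('wrist','w5');rel([.55,.212,.061],109.5)
E
```

```text
pos [0.5501 0.2134 0.0628] hd 109.46 shift [-1.3 -0.6  1.8] tz -0.04 rv [-0.04  0.02 -0.04] F [-3.4 -3.   4.6] w 19.6 t 6.35
```

View pics/w5.png

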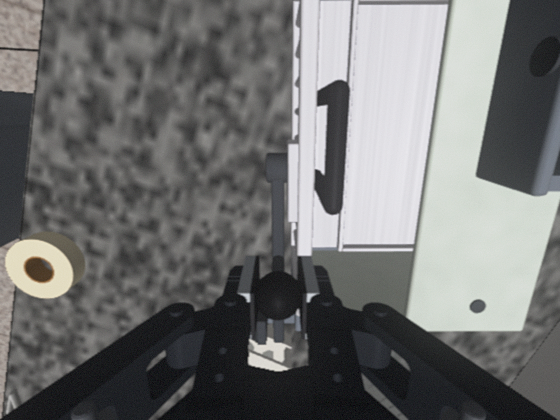

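>>> servo_tool:
  steps:
    - [2,0,-2.5,0,0,0]
    - [4.3,0,-5,0,0,0]
    - [6.6,0,-7.3,0,0,0]
    - [9,0,-9.5,0,0,0]
    - [11.5,0,-11.6,0,0,0]
    - [14,0,-13.6,0,0,0]
    - [14,0,-13.6,0,0,0]

```text
clock: 7.05
position: [0.545, 0.2276, 0.0757]
ee_rot: [-0.001, 0.577, 0.817, -0.0]
contact_force: [-2.1, -1.8, -2.8]
width: 0.0194
```

```bash
python3 - <<'E'
from h import *
p,d,P,cam=grab('wrist','w6');rel([.55,.212,.061],109.5)
E
```

```text
pos [0.545  0.2275 0.0756] hd 109.48 shift [-16.3  -0.5  14.6] tz -0.02 rv [-0.07 -0.05 -0.02] F [-2.8 -0.9 -3.5] w 19.6 t 7.1
```

View pics/w6.png

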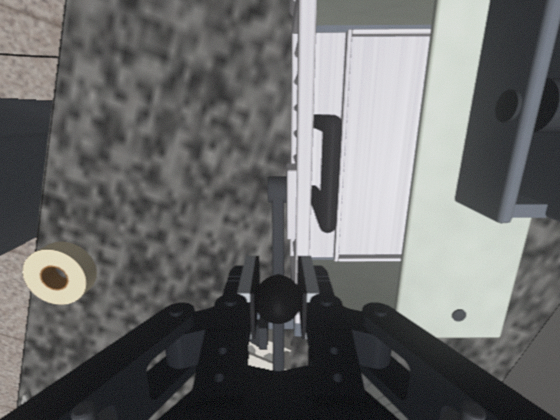

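```bash
cat >> h.py <<'E'
def swing(degs,st=None,H=None):
    """rows to rotate tool about the hinge by degs (opening +)"""
    st=st or telemetry.get_state();Rt=q2R(st['ee_rot']);p=st['position'];H=mix(M0,(0,.097,0)) if H is None else H
    rows=[]
    for a in degs:
        r=R.from_euler('z',-np.radians(a)).as_matrix();v=p-H;v[2]=0;q=H+r@v;q[2]=p[2]
        d=Rt.T@(q-p)*1000;rows.append([round(d[0],1),round(d[1],1),0,0,0,a])
    print(rows)
E
python3 - <<'E'
from h import *
swing([2,5,9,14,20,26,32,38])
E
```

```text
[[np.float64(0.5), np.float64(-5.0), 0, 0, 0, 2], [np.float64(1.7), np.float64(-12.6), 0, 0, 0, 5], [np.float64(3.8), np.float64(-22.5), 0, 0, 0, 9], [np.float64(7.5), np.float64(-34.7), 0, 0, 0, 14], [np.float64(13.2), np.float64(-48.8), 0, 0, 0, 20], [np.float64(20.4), np.float64(-62.2), 0, 0, 0, 26], [np.float64(29.0), np.float64(-74.8), 0, 0, 0, 32], [np.float64(38.8), np.float64(-86.4), 0, 0, 0, 38]]
```

>>> servo_tool:
  steps:
    - [0.5,-5,0,0,0,2]
    - [1.7,-12.6,0,0,0,5]
    - [3.8,-22.5,0,0,0,9]
    - [7.5,-34.7,0,0,0,14]
    - [13.2,-48.8,0,0,0,20]
    - [20.4,-62.2,0,0,0,26]
    - [29,-74.8,0,0,0,32]
    - [38.8,-86.4,0,0,0,38]

```text
clock: 7.9
position: [0.4508, 0.235, 0.0761]
ee_rot: [-0.0, 0.813, 0.582, 0.0]
contact_force: [-1.3, 0.1, -2.2]
width: 0.0198
```

```bash
python3 - <<'E'
from h import *
p,d,P,cam=grab('wrist','w7');rel([.55,.212,.061],109.5);swing([7,14,21,28,35,42,49,56])
p,d,P,cam=grab('scene','s7')
E
```

```text
pos [0.4478 0.2359 0.0758] hd 71.07 shift [ 10.6 104.5  14.5] tz -38.43 rv [ -0.19  -0.08 -38.43] F [-4.1  0.  -3.1] w 19.8 t 7.95
[[np.float64(2.9), np.float64(-17.6), 0, 0, 0, 7], [np.float64(7.9), np.float64(-34.7), 0, 0, 0, 14], [np.float64(15.0), np.float64(-51.1), 0, 0, 0, 21], [np.float64(24.0), np.float64(-66.5), 0, 0, 0, 28], [np.float64(34.8), np.float64(-80.6), 0, 0, 0, 35], [np.float64(47.3), np.float64(-93.4), 0, 0, 0, 42], [np.float64(61.2), np.float64(-104.5), 0, 0, 0, 49], [np.float64(76.4), np.float64(-113.9), 0, 0, 0, 56]]
```

View pics/w7.png

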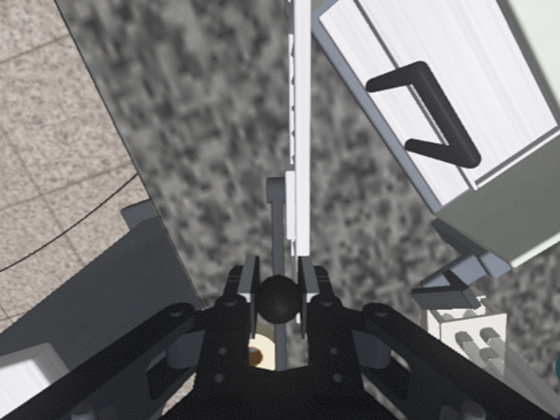

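View pics/s7.png

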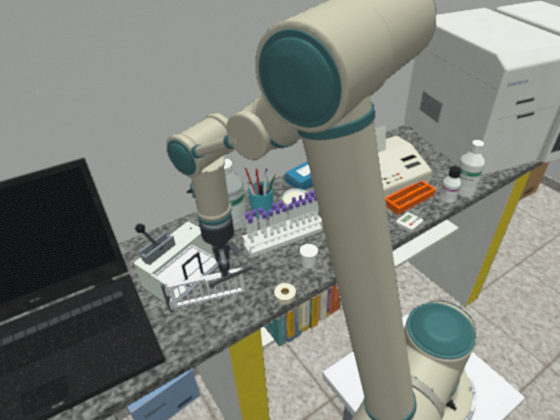

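>>> servo_tool:
  steps:
    - [2.9,-17.6,0,0,0,7]
    - [7.9,-34.7,0,0,0,14]
    - [15,-51.1,0,0,0,21]
    - [24,-66.5,0,0,0,28]
    - [34.8,-80.6,0,0,0,35]
    - [47.3,-93.4,0,0,0,42]
    - [61.2,-104.5,0,0,0,49]
    - [76.4,-113.9,0,0,0,56]

```text
clock: 8.8
position: [0.3654, 0.3443, 0.0769]
ee_rot: [-0.001, 0.991, 0.133, -0.002]
contact_force: [-7.0, -0.6, 6.1]
width: 0.0192
```

```bash
python3 - <<'E'
from h import *
rel([.55,.212,.061],109.5);swing([3,6,8])
print(telemetry.get_state()['qpos'])
E
```

```text
pos [0.3654 0.3443 0.0769] hd 15.24 shift [143.4 176.2  15. ] tz -94.26 rv [-2.600e-01  7.000e-02 -9.426e+01] F [-7.  -0.6  6.1] w 19.2 t 8.8
[[np.float64(1.0), np.float64(-7.6), 0, 0, 0, 3], [np.float64(2.3), np.float64(-15.1), 0, 0, 0, 6], [np.float64(3.4), np.float64(-20.0), 0, 0, 0, 8]]
[0.61460499 0.2648835  1.83392831 0.00359609 1.04555573 1.91769131]
```

>>> servo_tool:
  steps:
    - [2.5,-7.6,0,0,0,3]
    - [4.3,-15.1,0,0,0,6]
    - [5.4,-20,0,0,0,8]
    - [5.4,-20,0,0,0,8]

```text
clock: 9.2
position: [0.3662, 0.3652, 0.077]
ee_rot: [-0.001, 0.998, 0.065, -0.002]
contact_force: [-7.7, -1.6, 6.7]
width: 0.0193
```

>>> servo_tool:
  steps:
    - [0,0,4,0,0,0]
    - [-4,0,10,0,0,0]
    - [-4,0,10,0,0,0]

```text
clock: 9.5
position: [0.36, 0.3641, 0.0674]
ee_rot: [-0.001, 0.998, 0.065, -0.003]
contact_force: [-12.7, -1.9, 14.0]
width: 0.0193
```

>>> servo_tool:
  steps:
    - [0,0,0,0,0,0]
    - [0,0,0,0,0,0]
    - [0,0,0,0,0,0]
    - [0,0,0,0,0,0]
    - [0,0,0,0,0,0]
    - [0,0,0,0,0,0]
  hand: 130

```text
clock: 10.1
position: [0.3639, 0.3636, 0.0659]
ee_rot: [0.0, 0.998, 0.065, 0.0]
contact_force: [-0.4, -0.4, -0.0]
width: 0.0419
```

>>> servo_tool:
  steps:
    - [0,0,-30,0,0,0]
    - [0,0,-70,0,0,0]
    - [0,0,-110,0,0,0]
    - [0,0,-130,0,0,0]
    - [0,0,-130,0,0,0]

```text
clock: 10.6
position: [0.3657, 0.365, 0.1995]
ee_rot: [-0.002, 0.998, 0.065, 0.003]
contact_force: [0.0, 0.7, 0.3]
width: 0.0422
```

```bash
python3 - <<'E'
from ov import *
k=mix(M0,(.014,0,.095));print(k)
rel([k[0],k[1],.2],109.5)
p,d,P,cam=grab('top','t8');
b=(140,260,120,240);s=5;K=cam[0].copy();K[0,2]-=b[2];K[1,2]-=b[0];K[:2]*=s;K[:2,2]+=2
im=cv2.resize(p[b[0]:b[1],b[2]:b[3],::-1],None,fx=s,fy=s,interpolation=2)
cv2.imwrite('pics/t8o.png',overlay(im,(K,cam[1],cam[2]),M0,gate=1.75))
E
```

```text
[0.55459857 0.28166882 0.095     ]
pos [0.3657 0.365  0.1995] hd 7.46 shift [176.5 107.2   0.3] tz -102.04 rv [   0.19   -0.47 -102.03] F [0.  0.7 0.3] w 42.2 t 10.6
```

View pics/t8o.png

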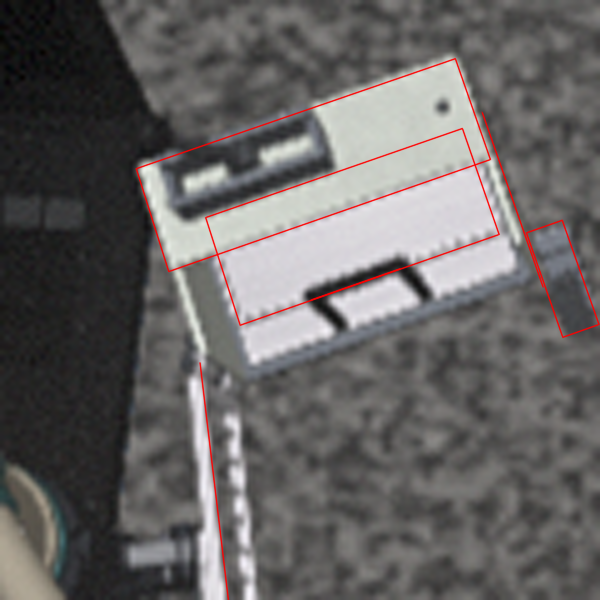

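>>> servo_tool:
  steps:
    - [0,0,-40,0,0,-8]
    - [10,6,-60,0,0,-16]
    - [30,18,-60,0,0,-24]
    - [55,33,-60,0,0,-32]
    - [80,48,-60,0,0,-40]
    - [105,64,-60,0,0,-48]
    - [130,79,-60,0,0,-56]
    - [150,91,-60,0,0,-64]

```text
clock: 11.45
position: [0.5248, 0.2915, 0.2533]
ee_rot: [-0.0, 0.81, 0.586, -0.002]
contact_force: [-0.5, -0.0, 0.1]
width: 0.0419
```

>>> servo_tool:
  steps:
    - [0,0,0,0,0,-8]
    - [0,0,0,0,0,-16]
    - [0,0,0,0,0,-24]
    - [0,0,0,0,0,-32]
    - [0,0,0,0,0,-38]
    - [0,0,0,0,0,-38]

```text
clock: 12.05
position: [0.5234, 0.2923, 0.2537]
ee_rot: [-0.001, 0.578, 0.816, -0.002]
contact_force: [0.4, 0.8, 0.1]
width: 0.0421
```

```bash
python3 - <<'E'
from ov import *
k=mix(M0,(.014,0,.095));
rel([k[0],k[1],.034],109.5)
p,d,P,cam=grab('wrist','w9');
cv2.imwrite('pics/w9o.png',overlay(p[:,:,::-1].copy(),cam,M0,gate=1.75))
E
```

```text
pos [0.5234 0.2923 0.2537] hd 109.44 shift [-20.4  26.7 219.6] tz -0.06 rv [-0.23  0.02 -0.06] F [0.4 0.8 0.1] w 42.1 t 12.05
```

View pics/w9o.png

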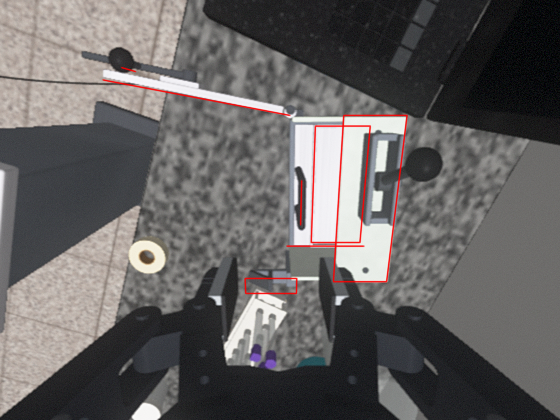

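```bash
python3 - <<'E'
from h import *
D=np.load('pics/w9.npz');st=telemetry.get_state();cam=pose('wrist',st);P=cloud(D['d'],*cam)
k=mix(M0,(.014,0,.095));print('model px',proj(k,cam))
z=P[:,:,2];m=(z>.085)&(z<.108);m[:160]=0;m[235:]=0;m[:,:292]=0;m[:,320:]=0
v,u=np.where(m);print(u.min(),u.max(),v.min(),v.max(),m.sum());q=P[m];c,s=np.cos(M0[2]),np.sin(M0[2])
dx=q[:,0]-M0[0];dy=q[:,1]-M0[1];X=c*dx+s*dy;Y=-s*dx+c*dy
t=q[:,2]>.094
print('handle mixer x',np.percentile(X[t],[5,50,95]),'y',Y[t].min(),Y[t].max(),q[:,2].max())
cv2.imwrite('pics/w9z.png',cv2.resize(D['p'][100:300,220:420,::-1],None,fx=3,fy=3))
E
```

```text
model px (np.float64(300.4860029976729), np.float64(202.65659569615795))
296 305 176 230 464
handle mixer x [0.00981637 0.01402657 0.01866222] y -0.03333850019069912 0.03042037660307825 0.10202742621699701
```

View pics/w9z.png

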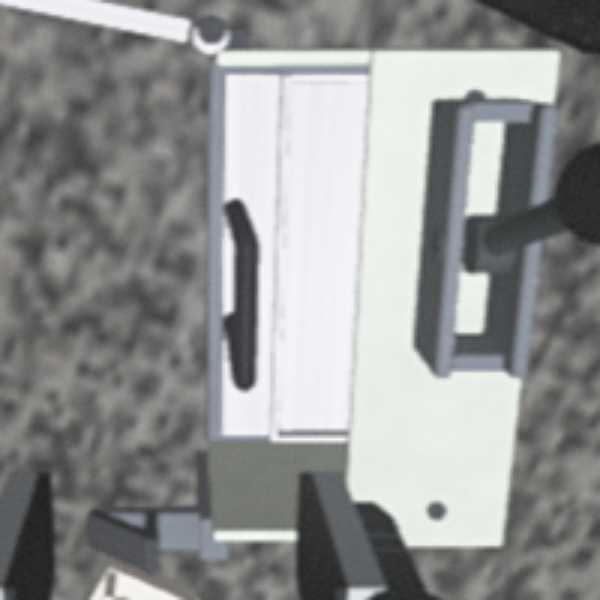

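>>> servo_tool:
  steps:
    - [-10,13,40,0,0,0]
    - [-20.4,26.7,80,0,0,0]
    - [-20.4,26.7,120,0,0,0]
    - [-20.4,26.7,150,0,0,0]
    - [-20.4,26.7,150,0,0,0]
    - [-20.4,26.7,150,0,0,0]
  hand: 165

```text
clock: 12.7
position: [0.556, 0.2824, 0.1057]
ee_rot: [-0.0, 0.578, 0.816, -0.001]
contact_force: [0.4, -0.3, 1.4]
width: 0.0303
```

```bash
python3 - <<'E'
from ov import *
k=mix(M0,(.014,-.001,.095));
rel([k[0],k[1],.034],109.5)
p,d,P,cam=grab('wrist','w10');
E
```

```text
pos [0.556  0.2824 0.1057] hd 109.39 shift [-1.2 -1.5 71.7] tz -0.11 rv [-0.08  0.01 -0.11] F [ 0.4 -0.3  1.4] w 30.3 t 12.7
```

View pics/w10.png

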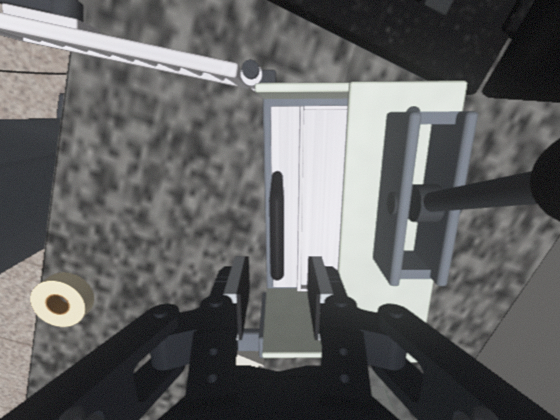

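```bash
python3 - <<'E'
from h import *
D=np.load('pics/w9.npz')
P=cloud(np.load('pics/top0.npz')['d'],*pose('top'))
z=P[:,:,2];m=(z>.2)&(z<.24)&(abs(P[:,:,0]-.62)<.06)&(abs(P[:,:,1]-.36)<.08)
q=P[m];print(m.sum(),q.mean(0),q.max(0),q.min(0))
q=q.mean(0);c,s=np.cos(M0[2]),np.sin(M0[2]);dx,dy=q[0]-M0[0],q[1]-M0[1];print('mixer',c*dx+s*dy,-s*dx+c*dy)
E
```

```text
75 [0.60484456 0.36569049 0.22321144] [0.61662255 0.37812907 0.23126201] [0.59381717 0.356234   0.2027966 ]
mixer 0.08938978745043216 0.062455432805211666
```

>>> servo_tool:
  steps:
    - [-1.2,-1.5,20,0,0,0]
    - [-1.2,-1.5,40,0,0,0]
    - [-1.2,-1.5,58,0,0,0]
    - [-1.2,-1.5,71,0,0,0]
    - [-1.2,-1.5,71,0,0,0]

```text
clock: 13.25
position: [0.555, 0.2808, 0.0349]
ee_rot: [-0.0, 0.578, 0.816, -0.0]
contact_force: [-0.7, -0.7, 0.8]
width: 0.0303
```

>>> servo_tool:
  steps:
    - [0,0,0,0,0,0]
    - [0,0,0,0,0,0]
    - [0,0,0,0,0,0]
    - [0,0,0,0,0,0]
    - [0,0,0,0,0,0]
  hand: 255

```text
clock: 13.75
position: [0.5556, 0.281, 0.0366]
ee_rot: [0.001, 0.577, 0.816, 0.001]
contact_force: [-1.9, -0.5, 6.1]
width: 0.0087
```

>>> servo_tool:
  steps:
    - [0,-8,0,0,0,0]
    - [0,-24,0,0,0,0]
    - [0,-42,0,0,0,0]
    - [0,-60,0,0,0,0]
    - [0,-78,0,0,0,0]
    - [0,-96,0,0,0,0]
    - [0,-112,0,0,0,0]
    - [0,-121,0,0,0,0]

```text
clock: 14.55
position: [0.4427, 0.2405, 0.0366]
ee_rot: [0.002, 0.577, 0.817, 0.002]
contact_force: [17.0, 3.2, -1.9]
width: 0.0085
```

>>> servo_tool:
  steps:
    - [0,-1,0,0,0,0]
    - [0,-1,0,0,0,0]
    - [0,-1,0,0,0,0]

```text
clock: 14.85
position: [0.4428, 0.2406, 0.0366]
ee_rot: [0.002, 0.577, 0.817, 0.002]
contact_force: [3.1, -0.7, 8.5]
width: 0.0088
```

```bash
python3 - <<'E'
from ov import *
rel(mix(M0,(-.106,-.001,.0366)),109.5)
p,d,P,cam=grab('wrist','w11');
cv2.imwrite('pics/w11o.png',overlay(p[:,:,::-1].copy(),cam,M0,gate=1.75,car=.12))
E
```

```text
pos [0.4428 0.2406 0.0366] hd 109.47 shift [ 0.5 -0.9 -0. ] tz -0.03 rv [ 0.31  0.05 -0.03] F [ 3.1 -0.7  8.5] w 8.8 t 14.85
```

View pics/w11o.png

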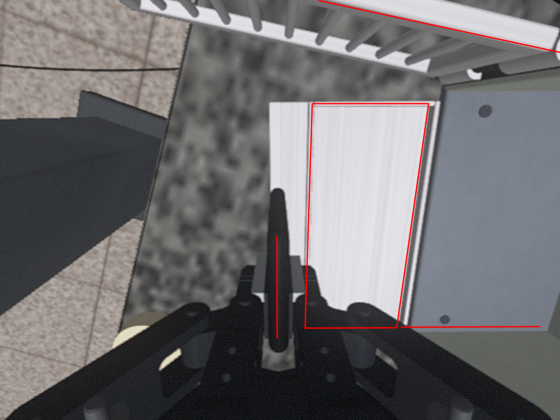

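>>> servo_tool:
  steps:
    - [0,0,0,0,0,0]
    - [0,0,0,0,0,0]
    - [0,0,0,0,0,0]
    - [0,0,0,0,0,0]
  hand: 170

```text
clock: 15.3
position: [0.4393, 0.24, 0.0345]
ee_rot: [-0.001, 0.577, 0.816, -0.001]
contact_force: [0.7, -0.1, 0.2]
width: 0.0287
```

>>> servo_tool:
  steps:
    - [0,0,-30,0,0,0]
    - [0,0,-70,0,0,0]
    - [0,0,-110,0,0,0]
    - [0,0,-150,0,0,0]
    - [-45,0,-170,0,0,4]
    - [-90,0,-170,0,0,10]
    - [-90,0,-170,0,0,10]

```text
clock: 16.0
position: [0.4719, 0.1512, 0.2057]
ee_rot: [0.002, 0.649, 0.761, -0.0]
contact_force: [-1.2, 0.4, -0.2]
width: 0.0285
```

```bash
cat >> h.py <<'E'
def cups(tag):
    p,d,P,cam=grab('top',tag)
    m=(P[:,:,2]>.048)&(P[:,:,2]<.066)&(P[:,:,0]>.33)&(P[:,:,0]<.56)&(P[:,:,1]<.15)&(P[:,:,1]>-.35)
    n,l,st,c=cv2.connectedComponentsWithStats(m.astype(np.uint8));out=[]
    for k in range(1,n):
        if st[k,4]>60:
            q=P[l==k];c,r=cv2.minEnclosingCircle((q[:,:2]*1000).astype(np.float32));print('cup',np.round(c,1),round(r,1),st[k,4],q[:,2].mean().round(4));out.append(np.array(c)/1000)
    return out
E
python3 - <<'E'
from h import *
C=cups('t12');
rel([.4331,-.0142,-.021],88)
E
```

```text
cup [ 450.4 -252.4] 24.9 226 0.0568
cup [ 446.2 -157.1] 24.8 225 0.0569
cup [433.6 -14.5] 24.6 225 0.0567
pos [0.4705 0.1534 0.2051] hd 99.24 shift [-159.3  -63.8  226.1] tz 11.24 rv [-1.000e-02  2.000e-02  1.124e+01] F [-0.2  0.8 -0.5] w 28.3 t 16.05
```

View pics/t12.png

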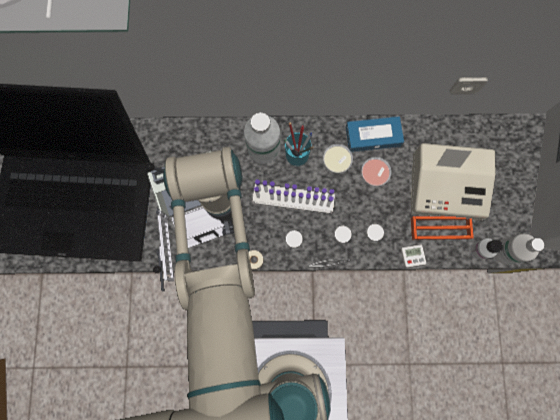

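Step check: tray out and gate open. One cup was knocked and is now at (0.450, -0.252); the other two have not moved. I go to the nearest cup first.

>>> servo_tool:
  steps:
    - [-40,-16,20,0,0,3]
    - [-80,-32,40,0,0,6]
    - [-120,-48,60,0,0,9]
    - [-159,-64,80,0,0,11.2]
    - [-159,-64,110,0,0,11.2]
    - [-159,-64,110,0,0,11.2]
    - [-159,-64,110,0,0,11.2]
  hand: 50
  grip_force: 25

```text
clock: 16.75
position: [0.4326, -0.011, 0.0949]
ee_rot: [-0.001, 0.717, 0.697, -0.0]
contact_force: [-0.1, 0.0, 0.8]
width: 0.0689
```

```bash
python3 - <<'E'
from h import *
p,d,P,cam=grab('wrist','w13')
rel([.4333,-.0145,-.021],88);print(proj([.4333,-.0145,.055],cam))
m=(P[:,:,2]>.05)&(P[:,:,2]<.06)&(np.hypot(P[:,:,0]-.4333,P[:,:,1]+.0145)<.04)
q=P[m];print(cv2.minEnclosingCircle((q[:,:2]*1000).astype(np.float32)),m.sum(),q[:,2].mean())
E
```

```text
pos [ 0.4337 -0.011   0.0957] hd 88.35 shift [ -3.6  -0.4 116.7] tz 0.35 rv [ 0.03 -0.03  0.35] F [-0.2  0.2  0.4] w 68.9 t 16.8
(np.float64(278.90536342418136), np.float64(224.9553426223905))
((433.4432373046875, -14.268890380859375), 24.631641387939453) 3010 0.05537465910542669
```

View pics/w13.png

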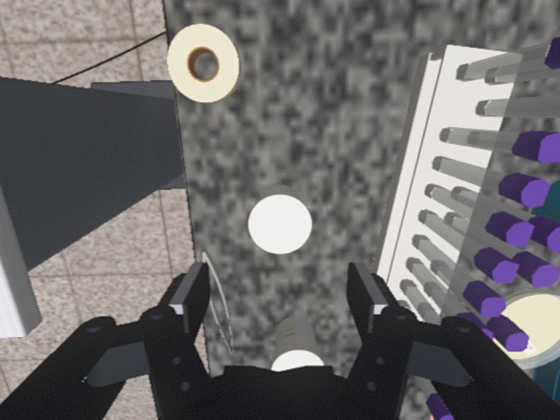

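>>> servo_tool:
  steps:
    - [-3.6,0,35,0,0,0.4]
    - [-3.6,0,70,0,0,0.4]
    - [-3.6,0,100,0,0,0.4]
    - [-3.6,0,116,0,0,0.4]
    - [-3.6,0,116,0,0,0.4]

```text
clock: 17.3
position: [0.4327, -0.0144, -0.0216]
ee_rot: [-0.001, 0.719, 0.695, -0.001]
contact_force: [0.7, -0.5, -0.7]
width: 0.0687
```

>>> servo_tool:
  steps:
    - [0,0,0,0,0,0]
    - [0,0,0,0,0,0]
    - [0,0,0,0,0,0]
    - [0,0,0,0,0,0]
    - [0,0,0,0,0,0]
  hand: 255

```text
clock: 17.8
position: [0.4348, -0.0157, -0.0195]
ee_rot: [0.001, 0.72, 0.694, 0.001]
contact_force: [-0.8, 1.7, 7.0]
width: 0.0481
```

```bash
python3 - <<'E'
from h import *
p,d,P,cam=grab('wrist','w14')
rel([.4333,-.0145,-.021],88)
E
```

```text
pos [ 0.4348 -0.0157 -0.0195] hd 87.84 shift [ 1.1 -1.6  1.5] tz -0.16 rv [ 0.23  0.01 -0.16] F [0.5 2.2 7.7] w 48.2 t 17.85
```

View pics/w14.png

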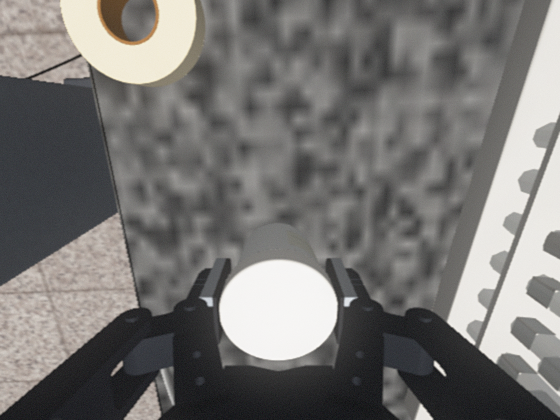

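>>> servo_tool:
  steps:
    - [0,0,-20,0,0,0]
    - [0,0,-50,0,0,0]
    - [0,0,-90,0,0,0]
    - [0,0,-130,0,0,0]
    - [0,0,-145,0,0,0]
    - [0,0,-145,0,0,0]

```text
clock: 18.45
position: [0.435, -0.0162, 0.1269]
ee_rot: [0.003, 0.72, 0.694, 0.002]
contact_force: [-0.7, -0.5, -0.6]
width: 0.0485
```

```bash
python3 - <<'E'
from h import *
for y in (.054,0,-.054): print(mix(M0,(-.044,y,0)))
t=mix(M0,(-.044,.054,0));rel(t,109.5)
E
```

```text
[0.48191049 0.31323532 0.        ]
[0.49991879 0.26232657 0.        ]
[0.5179271  0.21141782 0.        ]
pos [ 0.435  -0.0162  0.1269] hd 87.85 shift [331.1  33.6 126.7] tz -21.65 rv [  0.37   0.15 -21.65] F [-0.7 -0.5 -0.6] w 48.5 t 18.45
```

>>> servo_tool:
  steps:
    - [40,4,0,0,0,-3]
    - [85,9,0,0,0,-6]
    - [130,13,0,0,0,-9]
    - [175,18,0,0,0,-12]
    - [220,22,0,0,0,-15]
    - [265,27,0,0,0,-18]
    - [305,31,0,0,0,-20]
    - [331,33.6,0,0,0,-21.6]

```text
clock: 19.25
position: [0.478, 0.3163, 0.1221]
ee_rot: [-0.001, 0.576, 0.817, -0.001]
contact_force: [-0.2, -0.7, 0.8]
width: 0.0477
```

>>> servo_tool:
  steps:
    - [0,0,10,0,0,0]
    - [0,0,20,0,0,0]
    - [0,0,20,0,0,0]

```text
clock: 19.55
position: [0.4765, 0.3117, 0.1011]
ee_rot: [-0.001, 0.578, 0.816, -0.003]
contact_force: [-0.1, -1.0, -0.1]
width: 0.0479
```

```bash
python3 - <<'E'
from ov import *
t=mix(M0,(-.044,.054,0));rel(t,109.5)
p,d,P,cam=grab('wrist','w15')
cv2.imwrite('pics/w15o.png',overlay(p[:,:,::-1].copy(),cam,M0,gate=1.75,car=.12))
E
```

```text
pos [0.4765 0.3117 0.1011] hd 109.42 shift [ -0.2   6.2 101. ] tz -0.08 rv [-0.38  0.08 -0.08] F [-0.1 -1.  -0.1] w 47.9 t 19.55
```

View pics/w15o.png

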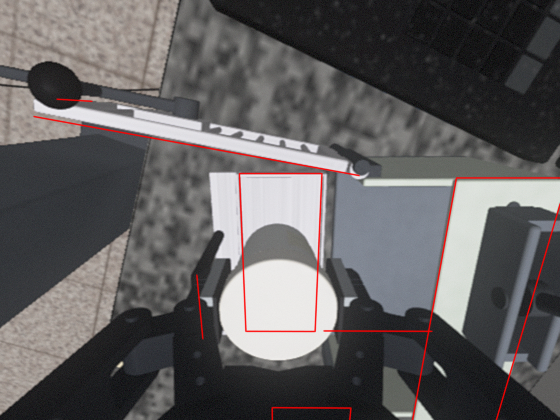

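>>> servo_tool:
  steps:
    - [0,3,25,0,0,0]
    - [0,6,50,0,0,0]
    - [0,6,72,0,0,0]
    - [0,6,72,0,0,0]
    - [0,6,72,0,0,0]

```text
clock: 20.1
position: [0.4848, 0.315, 0.0324]
ee_rot: [-0.0, 0.578, 0.816, -0.0]
contact_force: [0.2, -0.8, -0.3]
width: 0.0482
```

```bash
python3 - <<'E'
from ov import *
t=mix(M0,(-.044,.054,0));rel(t,109.5)
for i in range(3): print(telemetry.get_state()['position'])
p,d,P,cam=grab('wrist','w16')
rel(t,109.5)
cv2.imwrite('pics/w16o.png',overlay(p[:,:,::-1].copy(),cam,M0,gate=1.75,car=.12))
E
```

```text
pos [0.4848 0.315  0.0324] hd 109.38 shift [-0.7 -3.3 32.4] tz -0.12 rv [-0.02  0.01 -0.12] F [ 0.2 -0.8 -0.3] w 48.2 t 20.1
[0.48475582 0.31497814 0.03240636]
[0.48475582 0.31497814 0.03240636]
[0.48475582 0.31497814 0.03240636]
pos [0.4854 0.3155 0.0332] hd 109.4 shift [-1.  -4.2 33.2] tz -0.1 rv [ 0.09 -0.   -0.1 ] F [0.  0.4 0.1] w 48.2 t 20.15
```

View pics/w16o.png

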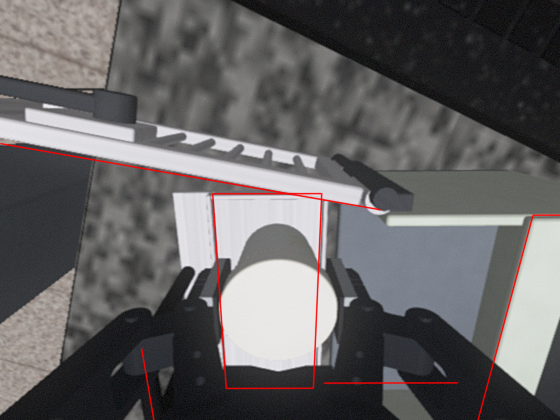

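>>> servo_tool:
  steps:
    - [-1,-3.5,15,0,0,0]
    - [-1,-3.5,26,0,0,0]
    - [-1,-3.5,33,0,0,0]
    - [-1,-3.5,33,0,0,0]
    - [-1,-3.5,33,0,0,0]

```text
clock: 20.65
position: [0.4821, 0.3139, -0.0006]
ee_rot: [0.0, 0.577, 0.816, 0.0]
contact_force: [0.0, -0.0, 0.7]
width: 0.048
```

```bash
python3 - <<'E'
from ov import *
t=mix(M0,(-.044,.054,0));rel(t,109.5)
p,d,P,cam=grab('wrist','w17');rel(t,109.5)
E
```

```text
pos [ 0.4821  0.3139 -0.0006] hd 109.46 shift [-0.6 -0.4 -0.6] tz -0.04 rv [ 0.04  0.   -0.04] F [ 0.  -0.   0.7] w 48.0 t 20.65
pos [ 0.482   0.3139 -0.0006] hd 109.46 shift [-0.6 -0.3 -0.6] tz -0.04 rv [ 0.04  0.   -0.04] F [ 0.4 -0.2 -0.2] w 48.2 t 20.7
```

View pics/w17.png

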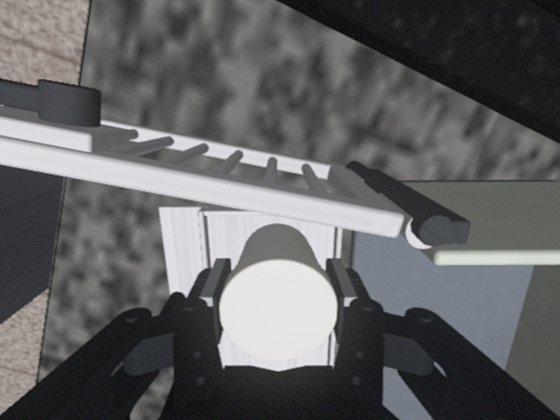

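>>> servo_tool:
  steps:
    - [0,0,1,0,0,0]
    - [0,0,2,0,0,0]
    - [0,0,2,0,0,0]

```text
clock: 21.0
position: [0.4827, 0.3143, -0.0015]
ee_rot: [0.001, 0.577, 0.816, 0.001]
contact_force: [-0.2, -0.6, 6.1]
width: 0.0482
```

>>> servo_tool:
  steps:
    - [0,0,0,0,0,0]
    - [0,0,0,0,0,0]
    - [0,0,0,0,0,0]
    - [0,0,0,0,0,0]
  hand: 75

```text
clock: 21.4
position: [0.4815, 0.3137, -0.0032]
ee_rot: [-0.0, 0.577, 0.816, -0.0]
contact_force: [0.5, -0.5, -0.7]
width: 0.0605
```

>>> servo_tool:
  steps:
    - [0,0,-15,0,0,0]
    - [0,0,-40,0,0,0]
    - [0,0,-80,0,0,0]
    - [0,0,-120,0,0,0]
    - [-45,-2,-150,0,0,4]
    - [-90,-4,-150,0,0,8]
    - [-135,-6,-150,0,0,12]
    - [-180,-8,-150,0,0,16]

```text
clock: 22.2
position: [0.5344, 0.1399, 0.1475]
ee_rot: [0.0, 0.686, 0.727, 0.0]
contact_force: [-0.0, 0.4, -1.0]
width: 0.0603
```

```bash
python3 - <<'E'
from ov import *
C=cups('t18')
p,d,P,cam=grab('wrist','w18');rel([.4462,-.1571,-.021],70)
E
```

```text
cup [ 450.5 -252.4] 25.1 227 0.0567
cup [ 446.  -157.5] 24.7 220 0.0568
pos [0.5357 0.1362 0.1471] hd 93.1 shift [-287.6 -105.4  168.8] tz 23.1 rv [ 0.09  0.16 23.1 ] F [-0.3  0.6 -0. ] w 59.9 t 22.3
```

View pics/w18.png

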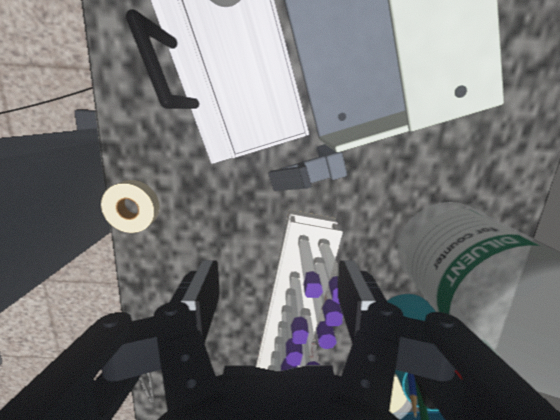

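View pics/t18.png

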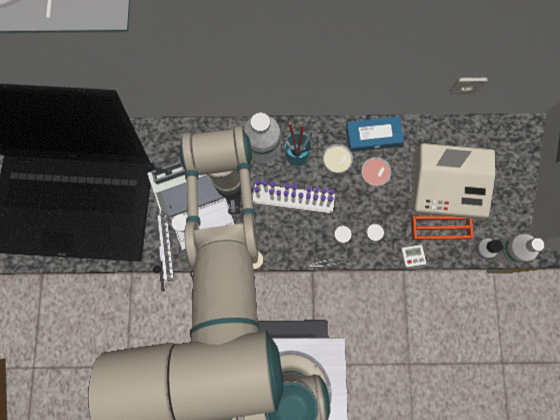

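>>> servo_tool:
  steps:
    - [-44,-16,0,0,0,4]
    - [-88,-32,0,0,0,8]
    - [-132,-48,0,0,0,12]
    - [-176,-65,0,0,0,16]
    - [-220,-81,0,0,0,20]
    - [-260,-96,10,0,0,23]
    - [-288,-105.4,40,0,0,23]
    - [-288,-105.4,60,0,0,23]
  hand: 50

```text
clock: 23.1
position: [0.4453, -0.1551, 0.0861]
ee_rot: [0.0, 0.818, 0.575, -0.0]
contact_force: [0.3, 0.1, -0.4]
width: 0.0686
```

>>> servo_tool:
  steps:
    - [0,0,0,0,0,0]
    - [0,0,0,0,0,0]

```text
clock: 23.3
position: [0.4463, -0.1518, 0.0872]
ee_rot: [-0.0, 0.817, 0.577, 0.0]
contact_force: [0.5, -0.4, 1.1]
width: 0.0692
```

```bash
cat >> h.py <<'E'
def wcup(tag,c,h,z=-.021):
    p,d,P,cam=grab('wrist',tag)
    m=(P[:,:,2]>.05)&(P[:,:,2]<.06)&(np.hypot(P[:,:,0]-c[0],P[:,:,1]-c[1])<.04)
    q=P[m];e=cv2.minEnclosingCircle((q[:,:2]*1000).astype(np.float32));print(e,m.sum(),q[:,2].mean())
    rel([e[0][0]/1000,e[0][1]/1000,z],h)
E
python3 - <<'E'
from h import *
wcup('w19',(.446,-.1573),70)
E
```

```text
((446.1058654785156, -157.18032836914062), 24.626375198364258) 3190 0.055346921656717604
pos [ 0.4471 -0.152   0.0878] hd 70.52 shift [ -5.2   0.7 108.8] tz 0.52 rv [ 0.07 -0.01  0.52] F [0.4 0.4 0.4] w 68.7 t 23.35
```

View pics/w19.png

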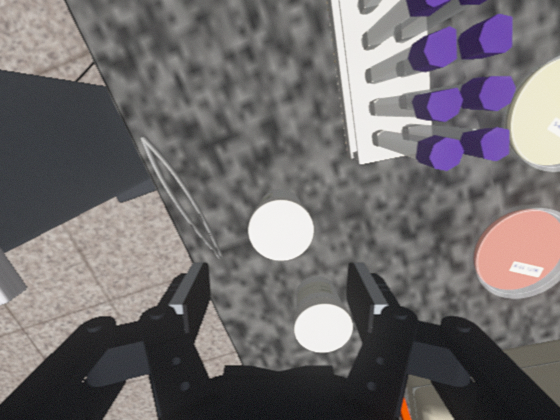

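>>> servo_tool:
  steps:
    - [-5,0.5,35,0,0,0.5]
    - [-5,0.5,70,0,0,0.5]
    - [-5,0.5,98,0,0,0.5]
    - [-5,0.5,108,0,0,0.5]
    - [-5,0.5,108,0,0,0.5]

```text
clock: 23.85
position: [0.4452, -0.1567, -0.0211]
ee_rot: [-0.0, 0.819, 0.574, -0.0]
contact_force: [0.5, 0.1, -0.0]
width: 0.0687
```

>>> servo_tool:
  steps:
    - [0,0,0,0,0,0]
    - [0,0,0,0,0,0]
    - [0,0,0,0,0,0]
    - [0,0,0,0,0,0]
    - [0,0,0,0,0,0]
  hand: 255

```text
clock: 24.35
position: [0.4467, -0.158, -0.0193]
ee_rot: [0.002, 0.819, 0.573, 0.001]
contact_force: [0.5, 1.3, 6.4]
width: 0.0482
```

>>> servo_tool:
  steps:
    - [0,0,-20,0,0,0]
    - [0,0,-50,0,0,0]
    - [0,0,-90,0,0,0]
    - [0,0,-130,0,0,0]
    - [0,0,-165,0,0,0]
    - [0,0,-165,0,0,0]

```text
clock: 24.95
position: [0.4484, -0.1592, 0.1495]
ee_rot: [0.005, 0.819, 0.573, 0.003]
contact_force: [0.7, -1.0, -1.2]
width: 0.0484
```

```bash
python3 - <<'E'
from h import *
p,d,P,cam=grab('wrist','w20')
t=mix(M0,(-.044,0,.1));rel(t,109.5)
E
```

```text
pos [ 0.4466 -0.1583  0.1469] hd 69.95 shift [413.4 -94.4  45.9] tz -39.55 rv [  0.34   0.19 -39.55] F [-0.9  0.1 -0.7] w 47.9 t 25.0
```

View pics/w20.png

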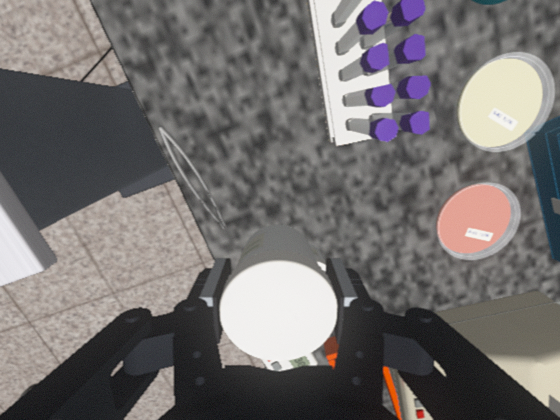

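>>> servo_tool:
  steps:
    - [44,-10,0,0,0,-4]
    - [88,-20,0,0,0,-9]
    - [133,-30,0,0,0,-14]
    - [178,-41,0,0,0,-19]
    - [223,-51,0,0,0,-24]
    - [268,-61,0,0,0,-29]
    - [313,-71,0,0,0,-34]
    - [358,-82,0,0,0,-39]

```text
clock: 25.8
position: [0.4894, 0.2085, 0.1425]
ee_rot: [-0.001, 0.579, 0.815, -0.001]
contact_force: [1.5, 0.2, -0.1]
width: 0.048
```

```bash
python3 - <<'E'
from h import *
t=mix(M0,(-.044,0,.05));rel(t,109.5)
E
```

```text
pos [0.4894 0.2085 0.1425] hd 109.17 shift [47.4 27.9 92.4] tz -0.33 rv [-0.17  0.01 -0.33] F [ 1.5  0.2 -0.1] w 48.0 t 25.8
```

>>> servo_tool:
  steps:
    - [25,10,0,0,0,-0.3]
    - [42,24,20,0,0,-0.3]
    - [42,24,40,0,0,-0.3]
    - [42,24,40,0,0,-0.3]
    - [42,24,40,0,0,-0.3]

```text
clock: 26.3
position: [0.4985, 0.254, 0.1029]
ee_rot: [-0.001, 0.579, 0.815, -0.001]
contact_force: [-0.3, -0.4, -0.8]
width: 0.0479
```

```bash
python3 - <<'E'
from h import *
t=mix(M0,(-.044,0,.0));
p,d,P,cam=grab('wrist','w21');rel(t,109.5)
E
```

```text
pos [0.4994 0.2541 0.1039] hd 109.23 shift [  7.6   3.3 103.9] tz -0.27 rv [-0.06  0.01 -0.27] F [-0.5 -0.   0.1] w 47.8 t 26.35
```

View pics/w21.png

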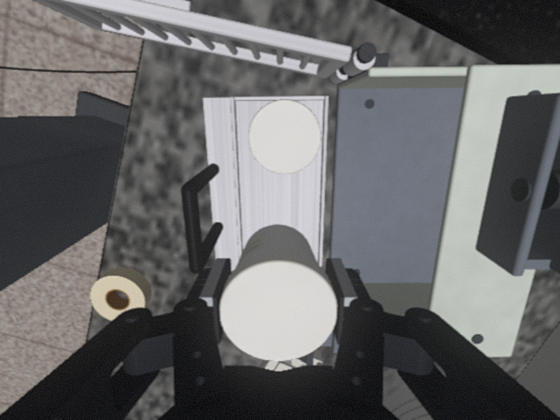

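```bash
cat >> h.py <<'E'
def tomix(q):
    c,s=np.cos(M0[2]),np.sin(M0[2]);dx,dy=q[0]-M0[0],q[1]-M0[1];return np.array([c*dx+s*dy,-s*dx+c*dy])
def lids(P,zr=(.064,.083)):
    z=P[:,:,2];c,s=np.cos(M0[2]),np.sin(M0[2]);X=c*(P[:,:,0]-M0[0])+s*(P[:,:,1]-M0[1]);Y=-s*(P[:,:,0]-M0[0])+c*(P[:,:,1]-M0[1])
    m=(z>zr[0])&(z<zr[1])&(abs(Y)<.09)&(X>-.09)&(X<.12)
    n,l,st,_=cv2.connectedComponentsWithStats(m.astype(np.uint8))
    for k in range(1,n):
        if st[k,4]>80:
            q=np.stack([X[l==k],Y[l==k]],-1)*1000;e=cv2.minEnclosingCircle(q.astype(np.float32));print('lid mixer',np.round(e[0],1),round(e[1],1),st[k,4],z[l==k].mean().round(4))
E
python3 - <<'E'
from h import *
D=np.load('pics/w21.npz');st=telemetry.get_state();lids(cloud(D['d'],*pose('wrist',st)))
E
```

```text
lid mixer [-42.9  55.3] 24.6 4239 0.0745
```

>>> servo_tool:
  steps:
    - [7,3,30,0,0,-0.3]
    - [7,3,60,0,0,-0.3]
    - [7,3,75,0,0,-0.3]
    - [7,3,75,0,0,-0.3]
    - [7,3,75,0,0,-0.3]

```text
clock: 26.85
position: [0.5012, 0.262, 0.0301]
ee_rot: [0.001, 0.577, 0.817, 0.001]
contact_force: [0.3, 0.9, -0.3]
width: 0.0476
```

```bash
python3 - <<'E'
from h import *
t=mix(M0,(-.044,0,.0));rel(t,109.5)
E
```

```text
pos [0.5012 0.262  0.0301] hd 109.51 shift [ 0.7 -1.1 30.1] tz 0.01 rv [0.1  0.   0.01] F [ 0.3  0.9 -0.3] w 47.6 t 26.85
```

>>> servo_tool:
  steps:
    - [0,-1,15,0,0,0]
    - [0,-1,26,0,0,0]
    - [0,-1,32,0,0,0]
    - [0,-1,32,0,0,0]

```text
clock: 27.25
position: [0.5017, 0.2625, -0.0013]
ee_rot: [0.001, 0.577, 0.817, 0.002]
contact_force: [1.5, -0.1, 4.2]
width: 0.0483
```

>>> servo_tool:
  steps:
    - [0,0,0,0,0,0]
    - [0,0,0,0,0,0]
    - [0,0,0,0,0,0]
    - [0,0,0,0,0,0]
  hand: 75

```text
clock: 27.65
position: [0.5071, 0.2645, 0.0002]
ee_rot: [0.004, 0.577, 0.817, 0.006]
contact_force: [9.2, 2.6, 4.8]
width: 0.0603
```

>>> servo_tool:
  steps:
    - [0,0,-15,0,0,0]
    - [0,0,-40,0,0,0]
    - [0,0,-80,0,0,0]
    - [0,0,-120,0,0,0]
    - [-45,-2,-150,0,0,4]
    - [-90,-4,-150,0,0,9]
    - [-135,-6,-150,0,0,14]
    - [-180,-10,-150,0,0,19]

```text
clock: 28.45
position: [0.5508, 0.0874, 0.1482]
ee_rot: [0.001, 0.705, 0.709, 0.001]
contact_force: [0.0, 0.1, 0.1]
width: 0.0602
```

>>> servo_tool:
  steps:
    - [0,0,0,0,0,0]
    - [0,0,0,0,0,0]

```text
clock: 28.65
position: [0.5501, 0.0881, 0.1473]
ee_rot: [-0.0, 0.704, 0.71, 0.0]
contact_force: [0.3, 0.7, 0.0]
width: 0.06
```

```bash
python3 - <<'E'
from h import *
p,d,P,cam=grab('wrist','w22');lids(P);C=cups('t22')
rel([.4505,-.2524,.1],61)
E
```

```text
lid mixer [-47.9 -16. ] 17.9 444 0.0717
cup [ 451.4 -251.7] 25.4 223 0.057
pos [0.5497 0.0898 0.1472] hd 90.6 shift [-341.1 -102.7   47. ] tz 29.6 rv [-0.03 -0.03 29.6 ] F [ 1.  -0.6 -0. ] w 60.0 t 28.75
```

View pics/w22.png

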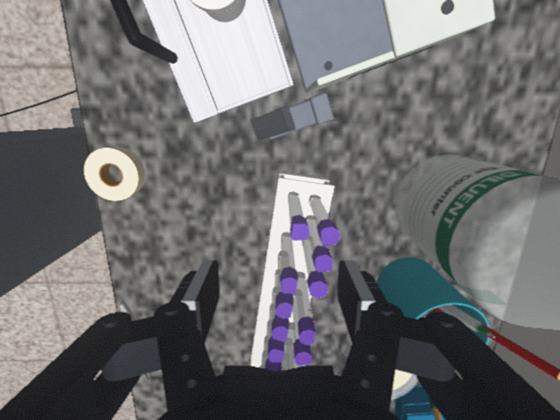

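View pics/t22.png

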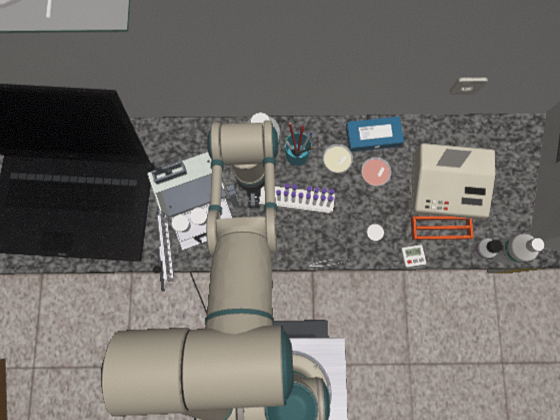

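```bash
python3 - <<'E'
from h import *
for f in ('t18','t22'):
    D=np.load(f'pics/{f}.npz');P=cloud(D['d'],*pose('top'));lids(P,(.066,.083))
cv2.imwrite('pics/t22z.png',cv2.resize(D['p'][150:270,130:250,::-1],None,fx=5,fy=5,interpolation=2))
E
```

```text
lid mixer [-44.6  55.4] 24.6 197 0.0748
lid mixer [-43.   -0.4] 25.0 227 0.0745
lid mixer [-45.7  55.8] 25.0 233 0.0746
```

View pics/t22z.png

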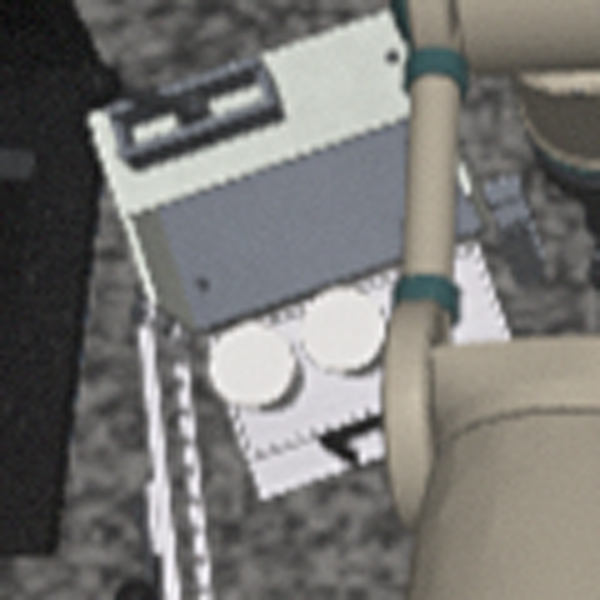

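>>> servo_tool:
  steps:
    - [-44,-13,0,0,0,4]
    - [-88,-26,0,0,0,8]
    - [-132,-40,0,0,0,12]
    - [-176,-53,0,0,0,16]
    - [-220,-66,0,0,0,20]
    - [-264,-80,0,0,0,24]
    - [-308,-93,10,0,0,28]
    - [-338,-103,40,0,0,29.6]
  hand: 50

```text
clock: 29.55
position: [0.4527, -0.2529, 0.1095]
ee_rot: [0.004, 0.862, 0.507, 0.001]
contact_force: [0.3, -1.1, 0.6]
width: 0.0686
```

>>> servo_tool:
  steps:
    - [0,0,15,0,0,0]
    - [0,0,15,0,0,0]
    - [0,0,15,0,0,0]

```text
clock: 29.85
position: [0.451, -0.2488, 0.0923]
ee_rot: [-0.0, 0.861, 0.508, 0.0]
contact_force: [0.1, 0.3, 0.1]
width: 0.069
```

```bash
python3 - <<'E'
from h import *
wcup('w23',(.451,-.252),61)
E
```

```text
((450.37908935546875, -252.0481719970703), 24.933727264404297) 3085 0.055326572848516234
pos [ 0.4515 -0.2491  0.0929] hd 61.09 shift [ -3.1   0.3 113.9] tz 0.09 rv [ 0.07 -0.01  0.09] F [ 0.3 -0.9  1. ] w 68.8 t 29.9
```

View pics/w23.png

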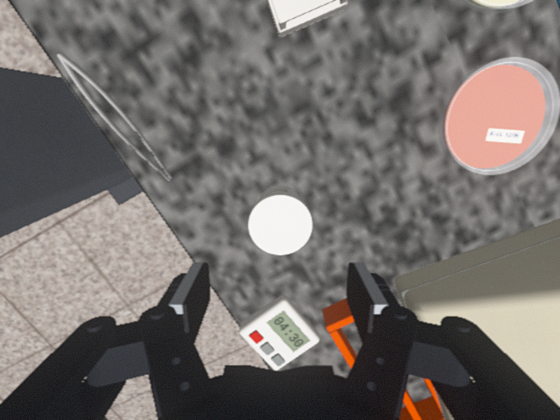

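>>> servo_tool:
  steps:
    - [-3,0.3,35,0,0,0]
    - [-3,0.3,70,0,0,0]
    - [-3,0.3,102,0,0,0]
    - [-3,0.3,113,0,0,0]
    - [-3,0.3,113,0,0,0]

```text
clock: 30.4
position: [0.4493, -0.2518, -0.0213]
ee_rot: [-0.001, 0.861, 0.508, -0.0]
contact_force: [-0.1, 0.7, 0.4]
width: 0.0687
```

>>> servo_tool:
  steps:
    - [0,0,0,0,0,0]
    - [0,0,0,0,0,0]
    - [0,0,0,0,0,0]
    - [0,0,0,0,0,0]
    - [0,0,0,0,0,0]
  hand: 255

```text
clock: 30.9
position: [0.4509, -0.2538, -0.0191]
ee_rot: [0.002, 0.862, 0.507, 0.001]
contact_force: [-0.2, 1.2, 6.9]
width: 0.0479
```

>>> servo_tool:
  steps:
    - [0,0,-20,0,0,0]
    - [0,0,-50,0,0,0]
    - [0,0,-90,0,0,0]
    - [0,0,-130,0,0,0]
    - [0,0,-165,0,0,0]
    - [0,0,-165,0,0,0]

```text
clock: 31.5
position: [0.4523, -0.2553, 0.1498]
ee_rot: [0.006, 0.862, 0.507, 0.002]
contact_force: [0.2, 0.8, 0.7]
width: 0.0483
```

```bash
python3 - <<'E'
from h import *
p,d,P,cam=grab('wrist','w24')
t=mix(M0,(-.044,-.055,.12));rel(t,109.5)
E
```

```text
pos [ 0.4507 -0.2541  0.1471] hd 60.95 shift [ 439.  -166.7   25.5] tz -48.55 rv [  0.34   0.22 -48.55] F [-0.2  0.1 -0.8] w 47.8 t 31.55
```

View pics/w24.png

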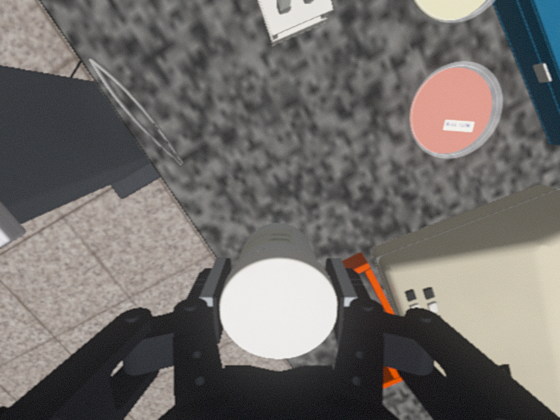

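>>> servo_tool:
  steps:
    - [44,-17,0,0,0,-5]
    - [88,-34,0,0,0,-11]
    - [132,-50,0,0,0,-17]
    - [176,-67,0,0,0,-23]
    - [220,-84,0,0,0,-29]
    - [264,-100,0,0,0,-35]
    - [308,-117,0,0,0,-41]
    - [352,-134,0,0,0,-47]

```text
clock: 32.35
position: [0.5016, 0.1216, 0.1426]
ee_rot: [-0.001, 0.586, 0.81, -0.001]
contact_force: [1.5, -0.7, -0.5]
width: 0.048
```

```bash
python3 - <<'E'
from h import *
t=mix(M0,(-.044,-.055,.1));rel(t,109.5)
E
```

```text
pos [0.5016 0.1216 0.1426] hd 108.2 shift [79.2 43.7 42.5] tz -1.3 rv [-0.16 -0.02 -1.3 ] F [ 1.5 -0.7 -0.5] w 48.0 t 32.35
```

>>> servo_tool:
  steps:
    - [30,16,0,0,0,-1.3]
    - [60,32,0,0,0,-1.3]
    - [76,42,20,0,0,-1.3]
    - [76,42,40,0,0,-1.3]
    - [76,42,40,0,0,-1.3]
    - [76,42,40,0,0,-1.3]

```text
clock: 32.95
position: [0.5184, 0.2047, 0.103]
ee_rot: [-0.001, 0.579, 0.815, -0.001]
contact_force: [0.9, -1.2, -0.0]
width: 0.0483
```

```bash
python3 - <<'E'
from h import *
t=mix(M0,(-.044,-.055,.0));
p,d,P,cam=grab('wrist','w25');lids(P);rel(t,109.5)
E
```

```text
lid mixer [-44.6  55.6] 24.7 5447 0.0735
lid mixer [-42.9  -0.4] 24.5 4171 0.0735
pos [0.5193 0.2047 0.1039] hd 109.22 shift [  5.8   1.  103.9] tz -0.28 rv [-0.05  0.01 -0.28] F [0.5 0.6 0.2] w 48.1 t 33.0
```

View pics/w25.png

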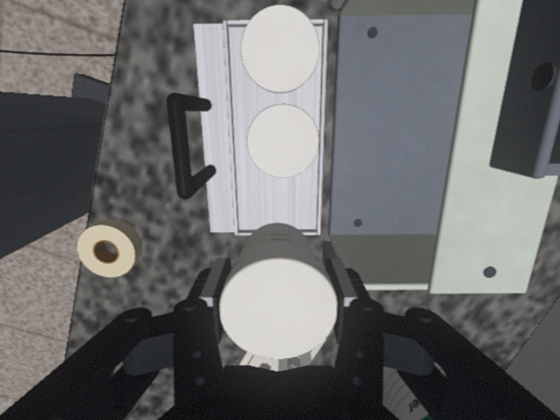

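>>> servo_tool:
  steps:
    - [5.5,1,30,0,0,-0.3]
    - [5.5,1,60,0,0,-0.3]
    - [5.5,1,75,0,0,-0.3]
    - [5.5,1,75,0,0,-0.3]
    - [5.5,1,75,0,0,-0.3]

```text
clock: 33.5
position: [0.5196, 0.2105, 0.0301]
ee_rot: [0.001, 0.577, 0.817, 0.001]
contact_force: [1.5, 0.4, 0.2]
width: 0.048
```

```bash
python3 - <<'E'
from h import *
t=mix(M0,(-.044,-.055,.0));rel(t,109.5)
E
```

```text
pos [0.5196 0.2105 0.0301] hd 109.51 shift [ 0.5 -1.3 30.1] tz 0.01 rv [0.1  0.01 0.01] F [1.5 0.4 0.2] w 48.0 t 33.5
```

>>> servo_tool:
  steps:
    - [0,-1.3,15,0,0,0]
    - [0,-1.3,26,0,0,0]
    - [0,-1.3,32,0,0,0]
    - [0,-1.3,32,0,0,0]

```text
clock: 33.9
position: [0.5189, 0.2105, -0.0019]
ee_rot: [0.001, 0.577, 0.817, 0.001]
contact_force: [1.5, 0.1, 0.9]
width: 0.048
```

>>> servo_tool:
  steps:
    - [0,0,0,0,0,0]
    - [0,0,0,0,0,0]
    - [0,0,0,0,0,0]
    - [0,0,0,0,0,0]
  hand: 88

```text
clock: 34.3
position: [0.5174, 0.2102, -0.0029]
ee_rot: [0.0, 0.577, 0.817, -0.0]
contact_force: [0.2, 0.4, -0.2]
width: 0.0561
```

>>> servo_tool:
  steps:
    - [0,0,-15,0,0,0]
    - [0,0,-40,0,0,0]
    - [0,0,-80,0,0,0]
    - [0,0,-120,0,0,0]
    - [0,-40,-150,0,0,0]
    - [10,-70,-150,0,0,0]
    - [10,-70,-150,0,0,0]
    - [10,-70,-150,0,0,0]

```text
clock: 35.1
position: [0.4479, 0.1963, 0.1474]
ee_rot: [0.0, 0.577, 0.817, 0.0]
contact_force: [0.0, -0.1, -0.3]
width: 0.0553
```

```bash
python3 - <<'E'
from h import *
p,d,P,cam=grab('wrist','w26');lids(P)
p,d,P,cam=grab('top','t26');lids(P)
rel(mix(M0,(-.106,-.001,.0366)),109.5)
E
```

```text
lid mixer [-43.2  55.6] 24.7 3472 0.0734
lid mixer [-41.4  -0.1] 24.6 2819 0.0734
lid mixer [-44.3 -53.7] 24.8 2401 0.0732
lid mixer [-49.6  57.7] 23.5 141 0.0745
pos [0.449  0.1964 0.1469] hd 109.56 shift [ 44.2   8.  110.3] tz 0.06 rv [0.04 0.02 0.06] F [-0.3  0.4 -0.2] w 55.7 t 35.2
```

View pics/w26.png

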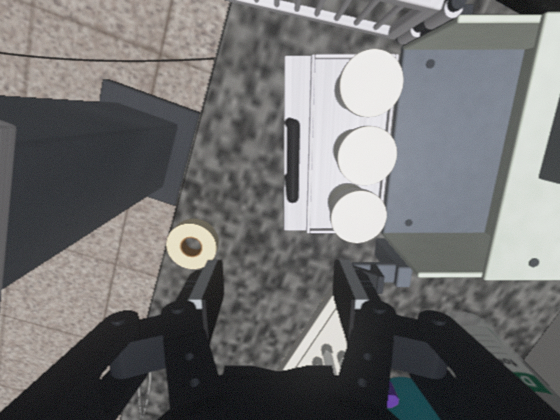

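>>> servo_tool:
  steps:
    - [22,4,20,0,0,0]
    - [44.2,8,45,0,0,0]
    - [44.2,8,75,0,0,0]
    - [44.2,8,75,0,0,0]
    - [44.2,8,75,0,0,0]
  hand: 165

```text
clock: 35.7
position: [0.4413, 0.2405, 0.0715]
ee_rot: [-0.0, 0.577, 0.817, -0.001]
contact_force: [0.7, -0.3, 1.1]
width: 0.0299
```

```bash
python3 - <<'E'
from h import *
rel(mix(M0,(-.106,-.001,.034)),109.5)
p,d,P,cam=grab('wrist','w27')
E
```

```text
pos [0.4413 0.2405 0.0715] hd 109.55 shift [ 0.   0.6 37.5] tz 0.05 rv [-0.1   0.02  0.05] F [ 0.7 -0.3  1.1] w 29.9 t 35.7
```

View pics/w27.png

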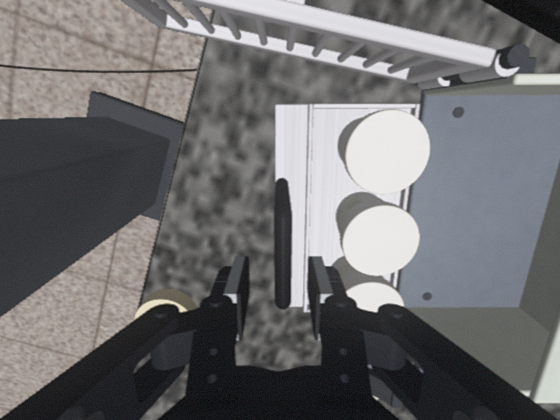

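>>> servo_tool:
  steps:
    - [0,1,20,0,0,0]
    - [0,1,37,0,0,0]
    - [0,1,37,0,0,0]

```text
clock: 36.05
position: [0.4417, 0.2403, 0.0348]
ee_rot: [-0.0, 0.577, 0.817, -0.001]
contact_force: [-0.9, -0.5, 0.1]
width: 0.0299
```

>>> servo_tool:
  steps:
    - [0,0,0,0,0,0]
    - [0,0,0,0,0,0]
    - [0,0,0,0,0,0]
    - [0,0,0,0,0,0]
    - [0,0,0,0,0,0]
  hand: 255

```text
clock: 36.55
position: [0.4434, 0.2412, 0.0365]
ee_rot: [0.001, 0.577, 0.817, 0.001]
contact_force: [1.3, -1.1, 6.6]
width: 0.0088
```

>>> servo_tool:
  steps:
    - [0,4,0,0,0,0]
    - [0,12,0,0,0,0]
    - [0,21,0,0,0,0]
    - [0,30,0,0,0,0]
    - [0,39,0,0,0,0]
    - [0,48,0,0,0,0]
    - [0,57,0,0,0,0]
    - [0,66,0,0,0,0]

```text
clock: 37.35
position: [0.5044, 0.2631, 0.0365]
ee_rot: [0.0, 0.577, 0.817, 0.0]
contact_force: [-1.2, -0.1, 8.4]
width: 0.0087
```

>>> servo_tool:
  steps:
    - [0,9,0,0,0,0]
    - [0,18,0,0,0,0]
    - [0,27,0,0,0,0]
    - [0,36,0,0,0,0]
    - [0,44,0,0,0,0]
    - [0,50,0,0,0,0]
    - [0,54,0,0,0,0]
    - [0,56,0,0,0,0]

```text
clock: 38.15
position: [0.5553, 0.2814, 0.0365]
ee_rot: [-0.001, 0.577, 0.817, -0.001]
contact_force: [-6.6, -3.0, 11.4]
width: 0.009
```

```bash
python3 - <<'E'
from ov import *
rel(mix(M0,(.014,-.001,.036)),109.5)
p,d,P,cam=grab('wrist','w28')
cv2.imwrite('pics/w28o.png',overlay(p[:,:,::-1].copy(),cam,M0,gate=1.75))
E
```

```text
pos [0.5553 0.2814 0.0365] hd 109.57 shift [-0.5 -0.6  0.5] tz 0.07 rv [-0.17  0.    0.07] F [-6.6 -3.  11.4] w 9.0 t 38.15
```

View pics/w28o.png

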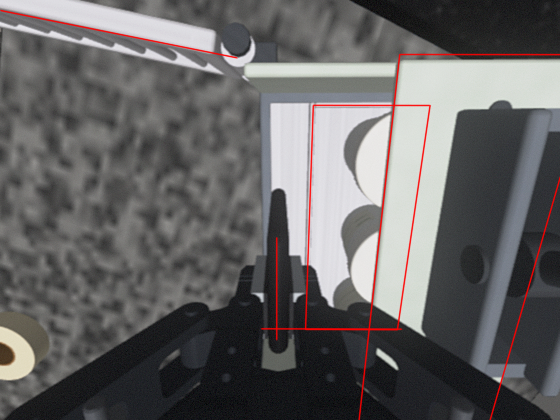

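>>> servo_tool:
  steps:
    - [0,2,0,0,0,0]
    - [0,3,0,0,0,0]
    - [0,0,0,0,0,0]

```text
clock: 38.5
position: [0.5553, 0.2813, 0.0365]
ee_rot: [-0.001, 0.577, 0.817, -0.001]
contact_force: [-1.1, -0.5, 6.7]
width: 0.0088
```

>>> servo_tool:
  steps:
    - [0,0,0,0,0,0]
    - [0,0,0,0,0,0]
    - [0,0,0,0,0,0]
    - [0,0,0,0,0,0]
  hand: 170

```text
clock: 38.9
position: [0.5567, 0.2818, 0.0347]
ee_rot: [-0.0, 0.577, 0.817, -0.0]
contact_force: [-0.4, 0.0, 0.5]
width: 0.0283
```

>>> servo_tool:
  steps:
    - [0,0,-20,0,0,0]
    - [0,0,-60,0,0,0]
    - [0,0,-100,0,0,0]
    - [0,0,-150,0,0,0]
    - [0,-30,-180,0,0,0]
    - [0,-30,-180,0,0,0]

```text
clock: 39.5
position: [0.5286, 0.2721, 0.2208]
ee_rot: [0.002, 0.577, 0.817, 0.003]
contact_force: [0.7, -0.2, -0.4]
width: 0.0284
```

```bash
python3 - <<'E'
from ov import *
p,d,P,cam=grab('wrist','w29')
cv2.imwrite('pics/w29o.png',overlay(p[:,:,::-1].copy(),cam,M0,gate=1.8))
p,d,P2,cam2=grab('top','t29')
print(tomix(telemetry.get_state()['position']))
# latch knob
z=P[:,:,2]
m=(z>.108)&(z<.14)&(P[:,:,0]<.42)&(P[:,:,0]>.3)&(P[:,:,1]>.3)
if m.sum(): print(m.sum(),P[m].mean(0),P[m][:,2].max())
rel([.37,.365,.25],7.5)
E
```

```text
[-0.01385088 -0.00058986]
771 [0.34699277 0.3616713  0.12856401] 0.13422714836093352
pos [0.5285 0.2718 0.2157] hd 109.56 shift [ 140.9 -118.1  -34.5] tz 102.06 rv [ 8.0000e-02 -1.0000e-01  1.0206e+02] F [ 0.  -0.1 -1.2] w 29.0 t 39.6
```

View pics/w29o.png

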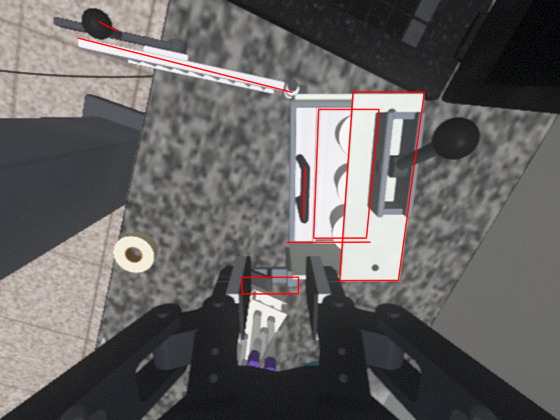

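>>> servo_tool:
  steps:
    - [10,-8,-10,0,0,8]
    - [28,-24,-30,0,0,16]
    - [50,-42,-34,0,0,24]
    - [72,-61,-34,0,0,32]
    - [94,-79,-34,0,0,40]
    - [116,-97,-34,0,0,48]
    - [136,-114,-34,0,0,56]
    - [141,-118,-34,0,0,64]
  hand: 130

```text
clock: 40.4
position: [0.3674, 0.366, 0.2468]
ee_rot: [-0.0, 0.923, 0.386, -0.002]
contact_force: [0.4, 0.5, 0.0]
width: 0.0418
```

>>> servo_tool:
  steps:
    - [0,0,0,0,0,8]
    - [0,0,0,0,0,16]
    - [0,0,0,0,0,24]
    - [0,0,0,0,0,32]
    - [0,0,0,0,0,38]
    - [0,0,0,0,0,38]
    - [0,0,0,0,0,38]

```text
clock: 41.1
position: [0.37, 0.3649, 0.2474]
ee_rot: [0.001, 0.998, 0.067, -0.001]
contact_force: [-0.2, 0.1, -0.7]
width: 0.0418
```

```bash
python3 - <<'E'
from ov import *
p,d,P,cam=grab('wrist','w30')
z=P[:,:,2]
m=(z>.115)&(z<.14)&(P[:,:,0]<.42)&(P[:,:,0]>.3)&(P[:,:,1]>.3)
q=P[m];print(m.sum(),q.mean(0),cv2.minEnclosingCircle((q[:,:2]*1000).astype(np.float32)),q[:,2].max())
rel([.346,.362,.06],7.2)
E
```

```text
332 [0.34621955 0.3628151  0.12904072] ((344.1770324707031, 362.5556640625), 10.806758880615234) 0.1339551528771462
pos [0.37   0.365  0.2478] hd 7.66 shift [-23.8  -0.5 187.8] tz 0.46 rv [0.07 0.11 0.46] F [ 0.3  0.3 -0.2] w 41.8 t 41.15
```

View pics/w30.png

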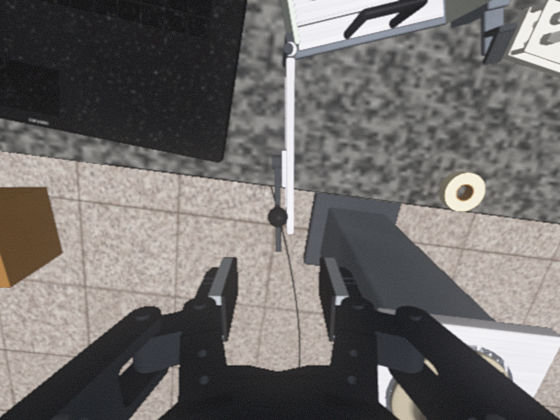

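>>> servo_tool:
  steps:
    - [-12,-0.5,40,0,0,0.4]
    - [-25,-0.5,80,0,0,0.4]
    - [-25,-0.5,120,0,0,0.4]
    - [-25,-0.5,140,0,0,0.4]
    - [-25,-0.5,140,0,0,0.4]

```text
clock: 41.65
position: [0.3428, 0.3604, 0.1058]
ee_rot: [0.002, 0.998, 0.063, -0.003]
contact_force: [-0.1, 0.4, 0.3]
width: 0.0418
```

```bash
python3 - <<'E'
from ov import *
p,d,P,cam=grab('wrist','w31')
rel([.3445,.3625,.059],7.2)
E
```

```text
pos [0.3444 0.3617 0.1079] hd 7.21 shift [ 0.3 -0.9 48.9] tz 0.01 rv [0.1  0.16 0.01] F [ 0.8 -0.1  0.5] w 41.7 t 41.7
```

View pics/w31.png

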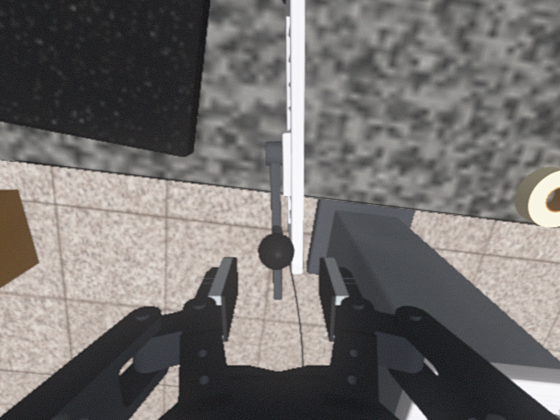

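Knob at (276,251), centred between the fingers. I descend and pinch.

>>> servo_tool:
  steps:
    - [0,-0.5,20,0,0,0]
    - [0,-0.5,40,0,0,0]
    - [0,-0.5,49,0,0,0]
    - [0,-0.5,49,0,0,0]

```text
clock: 42.1
position: [0.3453, 0.3628, 0.0601]
ee_rot: [0.0, 0.998, 0.063, -0.0]
contact_force: [-0.7, 0.3, -0.5]
width: 0.042
```

>>> servo_tool:
  steps:
    - [0,0,0,0,0,0]
    - [0,0,0,0,0,0]
    - [0,0,0,0,0,0]
    - [0,0,0,0,0,0]
    - [0,0,0,0,0,0]
    - [0,0,0,0,0,0]
  hand: 255
  grip_force: 40

```text
clock: 42.7
position: [0.3461, 0.3636, 0.0613]
ee_rot: [-0.001, 0.998, 0.062, 0.001]
contact_force: [-0.4, -0.0, 5.9]
width: 0.0194
```

>>> servo_tool:
  steps:
    - [2,0,-2.5,0,0,0]
    - [4.3,0,-5,0,0,0]
    - [6.6,0,-7.3,0,0,0]
    - [9,0,-9.5,0,0,0]
    - [11.5,0,-11.6,0,0,0]
    - [14,0,-13.6,0,0,0]
    - [14,0,-13.6,0,0,0]

```text
clock: 43.4
position: [0.3592, 0.3643, 0.0738]
ee_rot: [0.0, 0.998, 0.062, -0.0]
contact_force: [-1.9, -0.3, -1.1]
width: 0.0195
```

```bash
python3 - <<'E'
from ov import *
p,d,P,cam=grab('wrist','w32')
rel([.3445,.3625,.059],7.2)
swing([-6,-13,-20,-27,-34,-41,-48,-55])
E
```

```text
pos [0.3591 0.3643 0.0737] hd 7.15 shift [-14.7   0.   14.7] tz -0.05 rv [ 0.02  0.01 -0.05] F [-3.5  0.1 -1. ] w 19.6 t 43.45
[[np.float64(-0.7), np.float64(15.7), 0, 0, 0, -6], [np.float64(0.5), np.float64(34.0), 0, 0, 0, -13], [np.float64(4.0), np.float64(51.9), 0, 0, 0, -20], [np.float64(9.7), np.float64(69.4), 0, 0, 0, -27], [np.float64(17.4), np.float64(86.0), 0, 0, 0, -34], [np.float64(27.1), np.float64(101.5), 0, 0, 0, -41], [np.float64(38.6), np.float64(115.8), 0, 0, 0, -48], [np.float64(51.7), np.float64(128.5), 0, 0, 0, -55]]
```

View pics/w32.png

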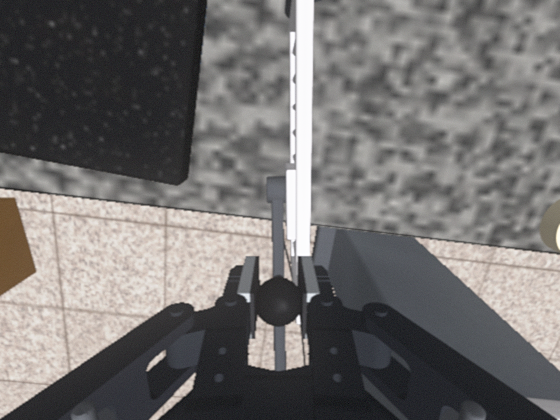

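>>> servo_tool:
  steps:
    - [-0.7,15.7,0,0,0,-6]
    - [0.5,34,0,0,0,-13]
    - [4,51.9,0,0,0,-20]
    - [9.7,69.4,0,0,0,-27]
    - [17.4,86,0,0,0,-34]
    - [27.1,101.5,0,0,0,-41]
    - [38.6,115.8,0,0,0,-48]
    - [51.7,128.5,0,0,0,-55]

```text
clock: 44.25
position: [0.4289, 0.2441, 0.0732]
ee_rot: [-0.0, 0.855, 0.518, 0.002]
contact_force: [3.5, 6.0, -12.6]
width: 0.0197
```

```bash
python3 - <<'E'
from ov import *
p,d,P,cam=grab('wrist','w33')
rel([.3445,.3625,.059],7.2)
swing([-6,-13,-20,-27,-34,-39,-43,-46])
E
```

```text
pos [0.4318 0.2428 0.0733] hd 62.62 shift [  66.1 -132.7   13.9] tz 55.42 rv [ 0.18 -0.37 55.42] F [ 2.7  2.5 -8.2] w 19.4 t 44.3
[[np.float64(-0.3), np.float64(15.4), 0, 0, 0, -6], [np.float64(1.3), np.float64(33.4), 0, 0, 0, -13], [np.float64(5.2), np.float64(51.0), 0, 0, 0, -20], [np.float64(11.1), np.float64(68.0), 0, 0, 0, -27], [np.float64(19.1), np.float64(84.1), 0, 0, 0, -34], [np.float64(26.0), np.float64(95.0), 0, 0, 0, -39], [np.float64(32.2), np.float64(103.2), 0, 0, 0, -43], [np.float64(37.2), np.float64(109.1), 0, 0, 0, -46]]
```

View pics/w33.png

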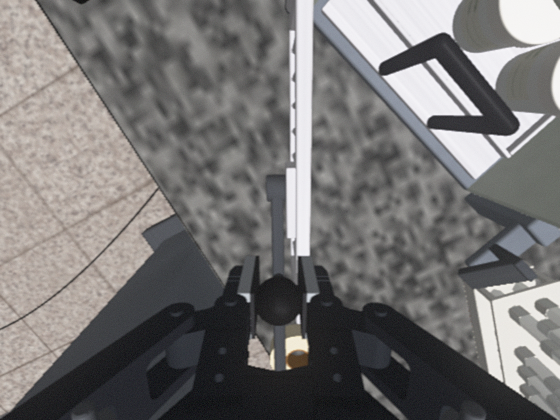

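>>> servo_tool:
  steps:
    - [-0.3,15.4,0,0,0,-6]
    - [1.3,33.4,0,0,0,-13]
    - [5.2,51,0,0,0,-20]
    - [11.1,68,0,0,0,-27]
    - [19.5,84.1,0,0,0,-34]
    - [27,95,0,0,0,-39]
    - [33.7,103.2,0,0,0,-43]
    - [39,109,0,0,0,-46]

```text
clock: 45.1
position: [0.5434, 0.2262, 0.0735]
ee_rot: [0.002, 0.586, 0.811, 0.0]
contact_force: [0.3, -1.8, -2.2]
width: 0.0195
```

```bash
python3 - <<'E'
from ov import *
p,d,P,cam=grab('wrist','w34')
rel([.545,.2275,.0756],109.5)
cv2.imwrite('pics/w34o.png',overlay(p[:,:,::-1].copy(),cam,M0))
E
```

```text
pos [0.5448 0.2267 0.0736] hd 108.36 shift [ 0.7  0.4 -2. ] tz -1.14 rv [ 0.25  0.14 -1.14] F [ 1.7 -1.  -2.9] w 19.7 t 45.15
```

View pics/w34o.png

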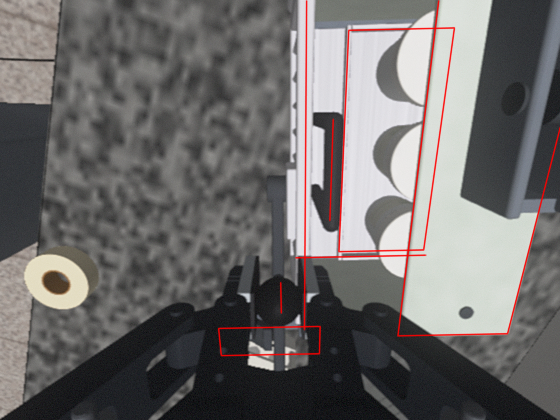

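>>> servo_tool:
  steps:
    - [0,2,0,0,0,-1.2]
    - [0,4,0,0,0,-1.2]
    - [-2.5,4,2,0,0,-1.2]
    - [-5,4,4.1,0,0,-1.2]
    - [-7.4,4,6.3,0,0,-1.2]
    - [-9.7,4,8.6,0,0,-1.2]
    - [-12,4,11,0,0,-1.2]
    - [-13.5,4,13,0,0,-1.2]

```text
clock: 45.95
position: [0.5492, 0.2155, 0.061]
ee_rot: [0.0, 0.578, 0.816, 0.0]
contact_force: [-3.3, -1.3, 15.7]
width: 0.0198
```

```bash
python3 - <<'E'
from ov import *
p,d,P,cam=grab('wrist','w35')
rel([.5501,.2134,.0628],109.5)
E
```

```text
pos [0.5493 0.2158 0.0613] hd 109.39 shift [-2.6 -0.  -1.5] tz -0.11 rv [ 0.06 -0.05 -0.11] F [-1.4 -2.2  8.8] w 19.5 t 46.0
```

View pics/w35.png

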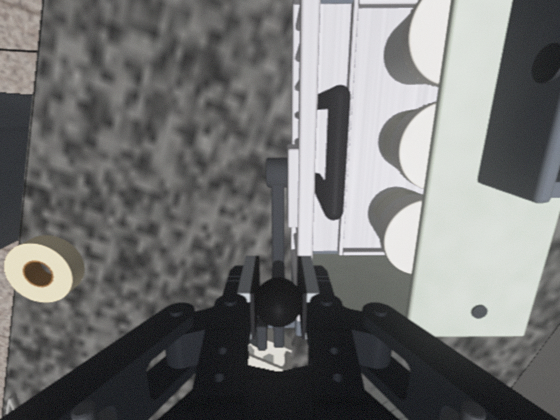

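>>> servo_tool:
  steps:
    - [0,0,0,0,0,0]
    - [0,0,0,0,0,0]
    - [0,0,0,0,0,0]
    - [0,0,0,0,0,0]
    - [0,0,0,0,0,0]
    - [0,0,0,0,0,0]
  hand: 120

```text
clock: 46.6
position: [0.5489, 0.2155, 0.0605]
ee_rot: [-0.0, 0.578, 0.816, -0.0]
contact_force: [-0.9, 0.4, -1.0]
width: 0.0454
```

>>> servo_tool:
  steps:
    - [0,0,-20,0,0,0]
    - [0,0,-60,0,0,0]
    - [0,0,-80,0,0,0]
    - [0,0,-80,0,0,0]
    - [0,0,-80,0,0,0]

```text
clock: 47.1
position: [0.5487, 0.2154, 0.1406]
ee_rot: [0.0, 0.578, 0.816, 0.0]
contact_force: [0.2, 1.1, -0.1]
width: 0.0453
```

```bash
python3 - <<'E'
from ov import *
p,d,P,cam=grab('wrist','w36')
rel([.5501,.2134,.0628],109.5)
z=P[:,:,2]
m=(z>.112)&(z<.14)&(np.hypot(P[:,:,0]-.55,P[:,:,1]-.212)<.03)
q=P[m];print(m.sum(),cv2.minEnclosingCircle((q[:,:2]*1000).astype(np.float32)),q[:,2].max())
# gate top rail angle
c,s=np.cos(M0[2]),np.sin(M0[2]);X=c*(P[:,:,0]-M0[0])+s*(P[:,:,1]-M0[1]);Y=-s*(P[:,:,0]-M0[0])+c*(P[:,:,1]-M0[1])
m=(z>.092)&(z<.105)&(X>-.03)&(X<.012)&(Y>-.05)&(Y<.09)
for y in np.arange(-.05,.09,.02):
    k=m&(abs(Y-y)<.01);print(round(y,3),k.sum(),np.median(X[k]).round(4) if k.sum() else None)
E
```

```text
pos [0.5481 0.2152 0.1396] hd 109.35 shift [-2.4  1.5 76.8] tz -0.15 rv [-0.11 -0.01 -0.15] F [-1.  -0.4 -0.4] w 45.1 t 47.15
756 ((549.9583740234375, 212.89772033691406), 10.949840545654297) 0.1346214161799883
-0.05 139 0.0003
-0.03 490 -0.0008
-0.01 612 -0.0004
0.01 482 0.0015
0.03 439 0.0007
0.05 412 0.0
0.07 437 -0.0001
0.09 144 0.0001
```

View pics/w36.png

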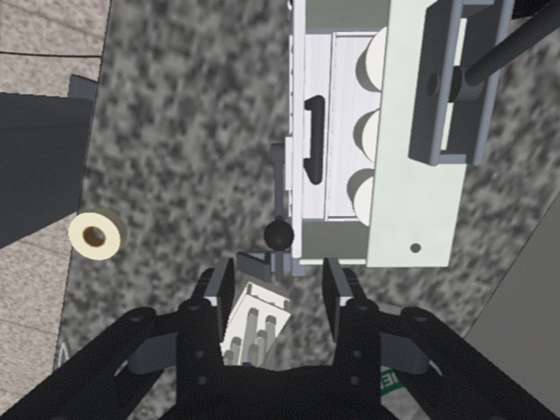

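>>> servo_tool:
  steps:
    - [0,0,-45,0,0,0]
    - [0,0,-90,0,0,0]
    - [0,0,-110,0,0,0]
    - [0,0,-110,0,0,0]
  hand: 255

```text
clock: 47.55
position: [0.5503, 0.2159, 0.2526]
ee_rot: [0.001, 0.578, 0.816, 0.002]
contact_force: [0.1, 0.2, 0.1]
width: -0.0
```

```bash
python3 - <<'E'
from ov import *
p,d,P,cam=grab('wrist','w37')
z=P[:,:,2]
m=(z>.203)&(z<.235)&(np.hypot(P[:,:,0]-.605,P[:,:,1]-.366)<.04)
q=P[m];e=cv2.minEnclosingCircle((q[:,:2]*1000).astype(np.float32));print(m.sum(),e,q[:,2].max(),tomix(np.array(e[0])/1000))
rel(mix(M0,(.089,.108,.25)),109.5)
E
```

```text
1515 ((606.3258666992188, 367.56451416015625), 12.436301231384277) 0.22880399671552867 [0.09141126 0.06372818]
pos [0.5491 0.2155 0.2503] hd 109.36 shift [168.8 101.9   0.3] tz -0.14 rv [ 0.01  0.01 -0.14] F [ 0.9 -0.2 -0.3] w 0.2 t 47.6
```

View pics/w37.png

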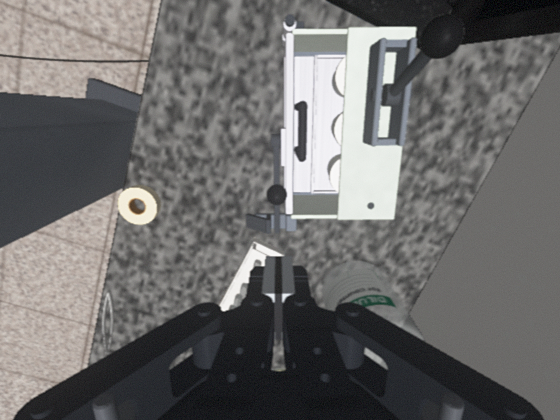

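>>> servo_tool:
  steps:
    - [35,21,0,0,0,0]
    - [75,46,0,0,0,0]
    - [115,71,0,0,0,0]
    - [150,92,0,0,0,0]
    - [169,104,0,0,0,0]
    - [169,104,0,0,0,0]
    - [169,104,0,0,0,0]

```text
clock: 48.3
position: [0.59, 0.4087, 0.2471]
ee_rot: [-0.001, 0.578, 0.816, -0.003]
contact_force: [0.7, 0.5, 0.5]
width: -0.0001
```

```bash
python3 - <<'E'
from ov import *
p,d,P,cam=grab('wrist','w38')
grab('scene','s38')
rel(mix(M0,(.0914,.106,.165)),109.5)
# nearby obstacles from first top view
Q=cloud(np.load('pics/top0.npz')['d'],*pose('top'));c=mix(M0,(.0914,.106,0))
m=(np.hypot(Q[:,:,0]-c[0],Q[:,:,1]-c[1])<.075)&(Q[:,:,1]>c[1]);print('max z near',np.nanmax(Q[m][:,2]))
E
```

```text
pos [0.5905 0.4079 0.2492] hd 109.3 shift [-0.9  1.8 84.2] tz -0.2 rv [-0.18  0.07 -0.2 ] F [-0.3 -0.8  0.8] w 0.1 t 48.4
max z near 0.041377661232830265
```

View pics/w38.png

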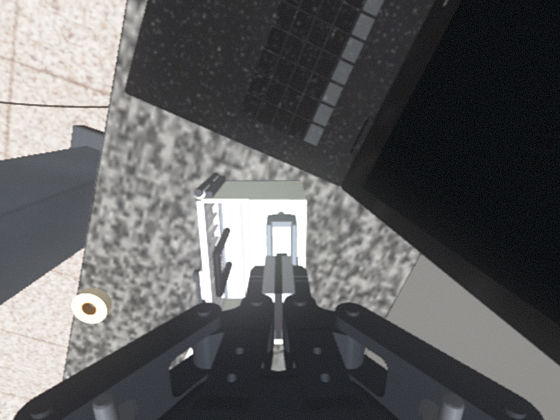

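View pics/s38.png

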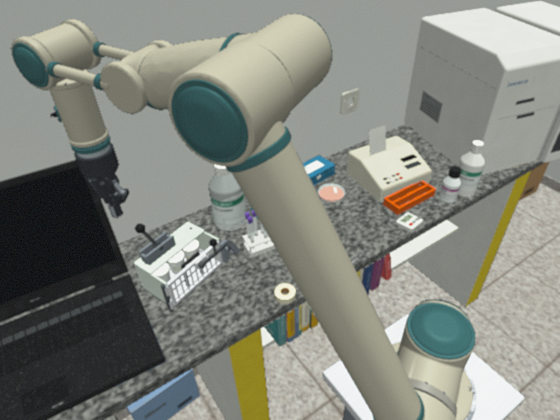

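>>> servo_tool:
  steps:
    - [0,1.8,30,0,0,0]
    - [0,1.8,60,0,0,0]
    - [0,1.8,84,0,0,0]
    - [0,1.8,84,0,0,0]
  grip_force: 80

```text
clock: 48.8
position: [0.5903, 0.4069, 0.1625]
ee_rot: [-0.002, 0.579, 0.815, -0.004]
contact_force: [-0.4, -0.5, -0.5]
width: -0.0002
```

>>> servo_tool:
  steps:
    - [-8,0,0,0,0,0]
    - [-16,0,0,0,0,0]
    - [-22,0,0,0,0,0]
    - [-27,0,0,0,0,0]
    - [-32,0,0,0,0,0]
    - [-32,0,0,0,0,0]

```text
clock: 49.4
position: [0.6039, 0.3793, 0.1674]
ee_rot: [0.0, 0.578, 0.816, 0.0]
contact_force: [-0.4, 1.6, 0.9]
width: 0.0002
```

```bash
python3 - <<'E'
from ov import *
print(tomix(telemetry.get_state()['position']))
p,d,P,cam=grab('wrist','w39')
rel(mix(M0,(.0914,.02,.165)),109.5)
E
```

```text
[0.0930612  0.07561318]
pos [0.6037 0.3796 0.167 ] hd 109.34 shift [-55.9  -1.4   2.1] tz -0.16 rv [ 0.05  0.01 -0.16] F [-1.   1.3  0.6] w 0.3 t 49.45
```

View pics/w39.png

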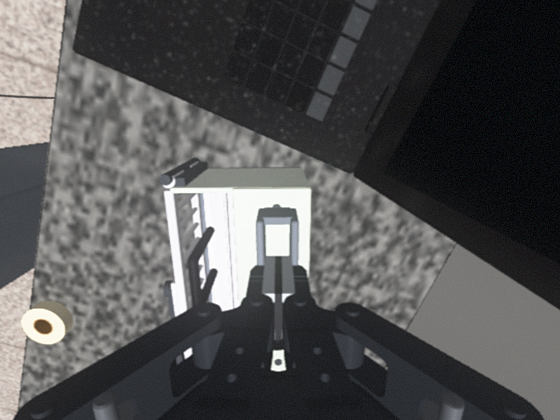

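>>> servo_tool:
  steps:
    - [-8,0,1,0,0,0]
    - [-16,0,1,0,0,0]
    - [-24,0,1,0,0,0]
    - [-32,0,1,0,0,0]
    - [-40,0,1,0,0,0]
    - [-47,0,1,0,0,0]
    - [-53,0,1,0,0,0]
    - [-53,0,1,0,0,0]

```text
clock: 50.25
position: [0.6209, 0.3284, 0.1646]
ee_rot: [-0.0, 0.579, 0.816, -0.001]
contact_force: [0.1, 2.3, -1.2]
width: 0.0002
```

```bash
python3 - <<'E'
from ov import *
print(tomix(telemetry.get_state()['position']))
grab('scene','s40')
rel(mix(M0,(.0914,.02,.165)),109.5)
p=cv2.imread('pics/s40.png');cv2.imwrite('pics/s40z.png',cv2.resize(p[160:320,60:280],None,fx=3.5,fy=3.5))
E
```

```text
[0.09205534 0.02192602]
pos [0.6207 0.3289 0.1647] hd 109.29 shift [-2.4 -0.7 -0.3] tz -0.21 rv [-0.11  0.   -0.21] F [-0.2  2.2 -1.6] w 0.0 t 50.3
```

View pics/s40z.png

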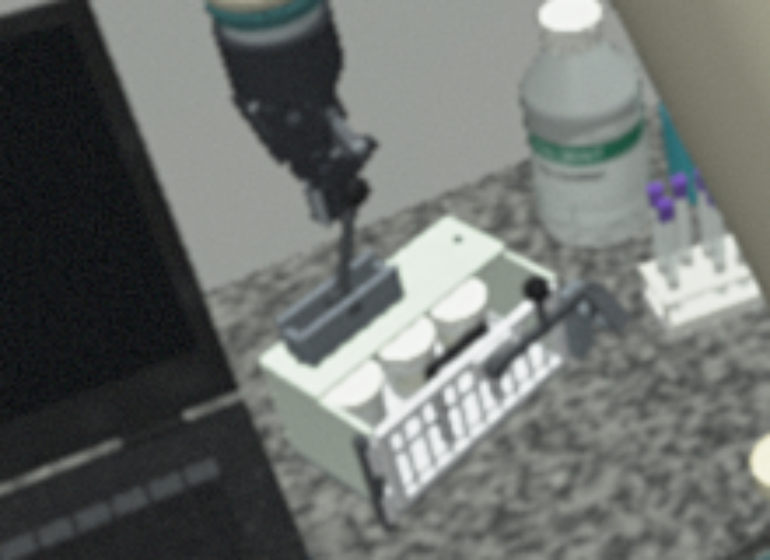

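>>> servo_tool:
  steps:
    - [-1.5,0,0,0,0,0]
    - [-2.5,0,0,0,0,0]
    - [0,0,0,0,0,0]
    - [10,0,0,0,0,0]
    - [30,0,0,0,0,0]
    - [50,0,0,0,0,0]
    - [55,0,-40,0,0,0]
    - [55,0,-80,0,0,0]

```text
clock: 51.1
position: [0.6006, 0.3843, 0.245]
ee_rot: [-0.001, 0.577, 0.817, -0.001]
contact_force: [1.1, 0.3, 0.2]
width: 0.0006
```

>>> servo_tool:
  steps:
    - [-40,-40,0,0,0,0]
    - [-80,-80,0,0,0,0]
    - [-110,-110,0,0,0,0]
    - [-140,-140,0,0,0,0]
    - [-140,-140,0,0,0,0]
    - [-140,-140,0,0,0,0]

```text
clock: 51.7
position: [0.517, 0.2039, 0.2467]
ee_rot: [0.001, 0.578, 0.816, 0.001]
contact_force: [-0.6, -0.2, 0.7]
width: -0.0
```

```bash
python3 - <<'E'
from ov import *
p,d,P,cam=grab('wrist','w41');lids(P)
z=P[:,:,2];c,s=np.cos(M0[2]),np.sin(M0[2]);X=c*(P[:,:,0]-M0[0])+s*(P[:,:,1]-M0[1]);Y=-s*(P[:,:,0]-M0[0])+c*(P[:,:,1]-M0[1])
m=(z>.2)&(z<.24)&(X>.05)&(X<.13)&(abs(Y)<.1)
if m.sum(): print('lever knob',X[m].mean(),Y[m].mean(),z[m].max(),m.sum())
m=(z>.112)&(z<.14)&(np.hypot(P[:,:,0]-.55,P[:,:,1]-.212)<.03);q=P[m]
if m.sum(): print('latch',cv2.minEnclosingCircle((q[:,:2]*1000).astype(np.float32)),q[:,2].max())
p,d,P,cam=grab('scene','s41');cv2.imwrite('pics/s41z.png',cv2.resize(p[160:320,60:280,::-1],None,fx=3.5,fy=3.5))
p,d,P,cam=grab('top','t41')
z=P[:,:,2];X=c*(P[:,:,0]-M0[0])+s*(P[:,:,1]-M0[1]);Y=-s*(P[:,:,0]-M0[0])+c*(P[:,:,1]-M0[1])
m=(z>.2)&(z<.24)&(X>.05)&(X<.13)&(abs(Y)<.1)
if m.sum(): print('lever knob top',X[m].mean(),Y[m].mean(),z[m].max(),m.sum())
for n in ['timer','tape_roll','forceps','petri_dish']:
    for o in spotter.outline_of(n,'top')[:1]: print(n,o['conf'],np.nanmedian(P[o['region']],0).round(3))
E
```

```text
lid mixer [63.8 55.7] 21.4 482 0.0727
lid mixer [65.3  0.6] 21.2 356 0.0725
lid mixer [ 64.6 -52.6] 22.2 399 0.0727
lever knob 0.08797935981398113 0.0037988997831864464 0.2289156346764579 1325
latch ((549.7462768554688, 212.7530059814453), 10.859561920166016) 0.1343965855922788
timer 0.75 [ 0.384 -0.368  0.018]
tape_roll 0.66 [0.377 0.104 0.019]
forceps 0.3 [ 0.385 -0.37   0.018]
```

View pics/s41z.png

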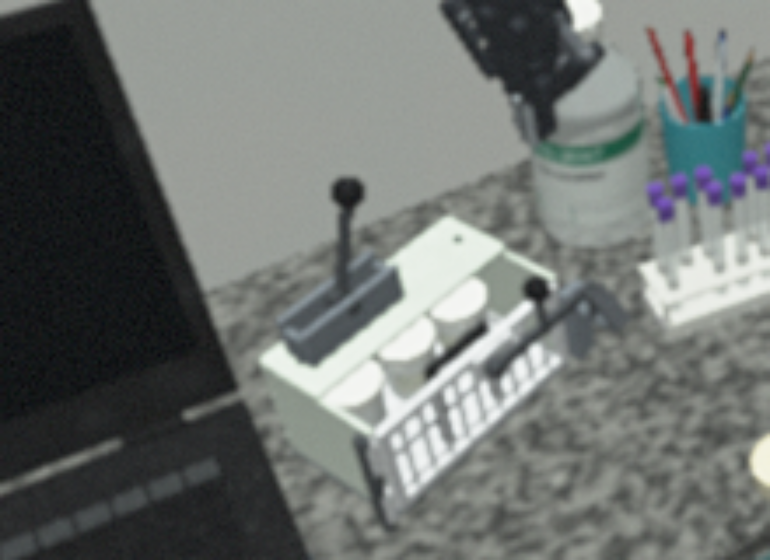

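View pics/w41.png

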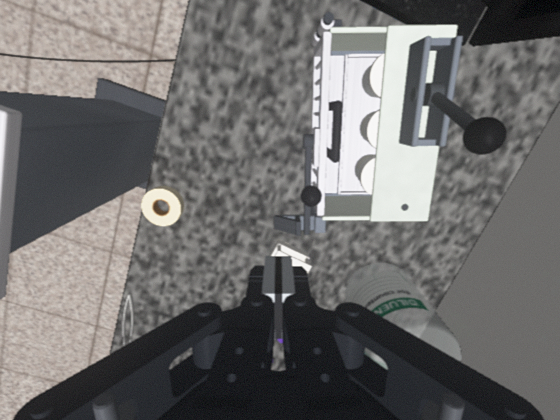

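```bash
python3 - <<'E'
from ov import *
p,d,P,cam=grab('wrist','w42')
z=P[:,:,2]
m=(z>.203)&(z<.235)&(np.hypot(P[:,:,0]-.625,P[:,:,1]-.31)<.05)
q=P[m];e=cv2.minEnclosingCircle((q[:,:2]*1000).astype(np.float32));t=tomix(np.array(e[0])/1000)
dy=.0637-t[1];print(e,t,'angle',.35-np.arcsin(np.sin(.35)-dy/.088),m.sum())
v,u=np.where(m);uu=(u.min()+u.max())/2;vv=(v.min()+v.max())/2
t=tomix(ray(uu,vv,.2135,cam));print(t,'angle ray',.35-np.arcsin(np.sin(.35)-(.0637-t[1])/.088))
s=telemetry.get_state();print(s['contact_force'],s['clock'])
E
```

```text
((626.534912109375, 310.5764465332031), 12.384742736816406) [0.09145865 0.00326296] angle 0.7010529910205423 1307
[0.09372148 0.00336199] angle ray 0.6998547375619306
[-0.19860537 -0.19195901 -0.0681363 ] 52.1
```

```bash
python3 -c "
from rig import sign_off
print(sign_off())"
```

```text
the job is handed in; nothing more can be done
None
```

I did every step in the required order and handed the job in at about 52 s of the 210 s allowed. There was no verdict from the system, so the results below are my own last measurements.

I lifted the latch and opened the gate to about 1.78 rad, then drew the tray fully out. I stood all three cups on it; one had been knocked aside early, and I found it again before picking it up. Then I pushed the tray home, closed the gate, lowered the latch bar into its catch, and pushed the lever over its detent.

**Last checks**
- **Cups:** all three stand upright on the tray, with lids at 73 mm as expected. The lid centres are at mixer y of about +56, +1 and −53 mm, and the tray is at its inner stop.
- **Gate and latch:** just after closing, the gate's rail lay on the gate line within about 1.5 mm. At the end the latch knob was back within about 1 mm of its starting place and height.
- **Lever:** it stays over by itself. I measured its angle at about 0.70 rad, give or take 0.03, against 0.73 expected in the float notch.
- **Bystanders:** the timer and tape roll have not moved. At the end the detector gave nothing for the petri dish and confused the forceps with the timer, so I have no final measurement of those two. The robot never worked near the dish and kept clear of the forceps.

**What disagreed or went wrong**
- **Tool frame:** the wrist camera showed the fingertips about 42 mm behind the reported TCP. My first pinch therefore closed above the latch knob and missed it. I used the measured offset from then on, and every grasp after that held.
- **Second cup:** there was a brief 9 N sideways contact as I released it, but it ended up standing where it should.

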